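# Tighten the last closure screw of a pressure vessel with a hex key, long arm as the lever

## Task

One closure screw at the top of the pressure vessel's lid is only run down loosely, and the big orange hex key still stands in it by its long arm. Draw the key out without turning the screw, flip it so that its short arm goes fully into that same screw, and use the long arm as the lever to turn the stiff screw clockwise until it is fully home. Then take the key out and lay it flat, without dropping it, in the wide compartment of the blue tool tray, and leave everything else where it is.

Things in the scene. Friction and masses are not known exactly. Their poses are not given: they have to be found in the camera images.
- stand: Blue steel tilting stand fixed to the bench; base plate 220 x 170 mm, 12 mm thick, two side cheeks 130 mm high. Origin on the bench under its middle, z up. It holds the pressure vessel with the lid looking to the stand's +x and 30 degrees upward.
- vessel: Pressure vessel fixed in the stand: lid and flange 140 mm across, body 90 mm across, 175 mm long in all. Origin: centre of the lid's face; z straight out of the lid, -x up along the face, y level. Six socket screws on a 100 mm circle, heads 28 mm across, 24 mm high; the topmost, at (-50, 0), has the key in it. A gauge, 43 mm across, at (10, 0) stands 44 mm out.
- screw_mouth (a point): Centre of the mouth of the hexagonal socket in the top screw's head. z points straight out of the socket along the screw's axis. The socket is 15 mm across flats, 28 mm deep, with a 2 mm countersink. The frame turns with the screw: x is square to a flat of the socket; at the start it points to the stand's +y side, raised 16 to 20 degrees from level along the lid's face.
- screw_floor (a point): Centre of the socket's floor, 28 mm below the mouth on the screw's axis; axes as screw_mouth. The short arm enters when the key's long arm points along this x, or at a multiple of 60 degrees from it about z; pointing along x, the long arm is pushed down to tighten. The key has about 5 degrees of play either way in the socket, and 2 to 4 degrees of give under load.
- screw (a joint): Angle of the top screw, rad: 0 to 0.06 at the start; it grows as the screw turns clockwise (looking into the socket), to a hard stop at 0.60, fully home. It is stiff: about 1.2 N m all the way (13 N on the long arm 95 mm from the screw), a little more if turned fast. It stays where it is left.
- key_mid (a point): Middle of the long arm of the loose hex key, 85 mm from the bend. L-shaped bar, 14 mm across flats, 16 mm over its edges, 0.24 to 0.38 kg; long arm orange with a dark end, short arm dark. Axes of all key points: x along the long arm away from the bend, y along the short arm away from the bend, z square to both. The arms' flats face in the plane of the L, edges face +-z.
- key_bend (a point): Corner of the L, where the centre lines of the key's two arms would cross (the bend itself is rounded, 16 mm radius). At the start the key stands out from the lid, the long arm about 28 mm deep in the top screw and sagging 4 to 7 degrees in its play, the short arm out to the stand's -y side and slightly down.
- key_long_end (a point): End of the key's long arm, on its centre line, 170 mm from the corner of the L.
- key_short_end (a point): End of the key's short arm, on its centre line, 70 mm from the corner of the L.
- tray_in (a point): Floor centre of the wide, rubber-lined compartment of the blue tool tray (fixed, 210 x 290 mm, walls 30 mm high), to the left or right of the vessel. The compartment is 202 mm along x, 206 mm along y; its floor is 4 mm above the bench; z is up. On its +y side a 26 mm high divider parts off a narrow compartment of small parts.
- basket: Green plastic glassware basket, 210 x 290 mm, 75 mm high, fixed, with glassware to 160 mm high, on the other side of the vessel from the tray. Origin: middle of its underside. To be left alone.
- beaker_a: Glass beaker, 68 mm across, 95 mm high, in the basket; origin at its foot. To be left alone.
- measure: Glass measuring cylinder, 64 mm foot, 34 mm tube, 155 mm high, in the basket; origin at its foot. To be left alone.
- wash_bottle: White plastic bottle with a red cap, 72 mm across, 150 mm high, on the bench; origin at its foot. To be left alone.
- jar: Amber glass jar, 64 mm across, 100 mm high, on the bench; origin at its foot. To be left alone.
- small_key: Small dark hex key (8 mm across flats, arms 105 and 38 mm), too small for this screw, lying on the bench; origin at its bend. To be left alone.
Mind the look-alikes: they are no part of the job. What is meant by the part that bears key_mid is not pink, and is the larger of those in its own colour.

How it is judged:
By the outcome, as a careful person would: the job done as asked, in the order asked, and still so for the second after the job is handed in, with the robot touching nothing.
It also fails if it takes over 51 s, if anything falls off the work surface, if the arm or the gripper's body presses on something with over 40 N, if the wrist force passes 120 N, or if a joint passes its speed limit or range.

## Robot

A 6-joint arm with a two-finger parallel gripper is mounted at the origin on the work surface. World frame = base frame: x ahead of the robot, y to its left, z up, the work surface at z = 0. Lengths are in m, angles in rad, forces in N, time in s.
With the tool pointing down it reaches from about 0.25 to 0.85 m from the base axis. Payload 12.5 kg.
Tool frame: the origin (TCP) lies at the very end of the fingers, on their centre line; the grasp point (between the pads) lies 19 mm behind it; z points along the fingers, y is the direction in which the jaws open and shut (so a half turn about z gives the same grasp; the last joint's range is limited). The gripper opens to 93 mm and grips with 3 to 60 N. Pads are 15 mm wide; open, the fingers measure 128 mm over their backs; the gripper's body (75 mm by 188 mm) begins 65 mm behind the grasp point.
Start: joints at [-1.2, 0.351, 1.652, -0, 1.139, -0.085], TCP at [0.242, -0.494, 0.219] pointing down, gripper open.
Joint ranges: [-2.75, 2.75], [-0.79, 2.1], [0.01, 2.65], [-1.57, 4.71], [0.07, 3.14], [-2.87, 2.87]. Speed limits (rad/s): [2.22, 2.22, 2.79, 3.14, 3.14, 3.14].

## Interface

Orientations are given as a 3x3 rotation matrix whose columns are the frame's x, y, z axes.
In Python, from bench import r gives the robot as it stands. The module is installed in compiled form; this text tells all that it offers.
- The arm moves only by the shell command python3 -m crank 'ROWS' [OPENING] [FORCE]. ROWS is JSON, a list of rows, each a list of 4 numbers: the shift along the world's x, y, z in mm, then the turn about the world's z in degrees. In form: [[dx, dy, dz, twist], ...]. A call has exactly 8 rows; each row shifts and turns the commanded pose from where the row before left it; what a row does not reach is not made up. A row lasts 1/8 s, in which the tool goes at most 62.5 mm and 10.7 degrees, less where a joint would pass 70% of its speed; a pose out of reach is approached as far as the arm can. A call is refused whole if a number of a shift passes 62.5 or a number of a turn 10.7, either way. A call with a gripper value outside its range is refused whole. OPENING is the gripper command: -1 is fully open, 1 is shut, values between are in proportion, set as the call begins (- or left out, the last holds). The fingers move at their own pace and stop on an object; FORCE is the grip in N (left out, the last holds). Time passes only in rows, so rows that do not move let the fingers close, or fill a call up. It gives the time, the measured TCP pose, the force and the opening at its end, in the units of the state.
- r.get_obs(): the state, without advancing time (a new reading comes with each control period).
- r.get_image(name): name is "side" or "top"; returns a dict with "img" (400x640x3 uint8, red, green, blue), "fx", "fy", "cx", "cy" (pixels), "extrinsics" (4x4, takes a point from world to camera coordinates). Camera axes: x right, y up, looking along -z (the intrinsics and any distortion apply to the point x, -y, -z); pixel columns grow to the right and rows downward; lengths in m; the calibration is good to about 2 mm. A picture is of the moment at which its call begins. There is no depth.
- r.hand_in(): hands the job in, once; it reports no verdict.
Trained networks look in the newest picture that a camera, given by its name, has taken for a name from the list of things; names that differ only in an ending like _2 or _b are one class to them, and where a whole thing is asked for, a point or a joint stands for the part that bears it (a point fixed in the world has none). Each returns a list of dicts, best first, with "conf" (0 to 1); they miss things now and then, are a little off and sometimes report something else, mostly with a low value. They report only what shows in the picture. A call takes as long as a camera call. They do not tell look-alikes from the thing itself.
- r.outline_of(camera, name): "mask" (400x640 bool, what is visible of it) and "extent" ([left, top, right, bottom] in pixels, round what is visible of it).
- r.tip_of(camera, name): "xy" ([column, row] in pixels: a listed point, or the origin of a listed thing).
The state is a dict: "t": time; "joints": joint angles; "qd": joint speeds; "joint_torque": joint torques, N m; "ee_pos": TCP position; "orientation": TCP orientation; "contact_force": force on the tool from outside, world axes, zero at the start; "torque": the same for the moment, N m; "gripper_width": opening from 0.0 (shut) to 1.0 (fully open).
Only numpy, scipy, OpenCV 4.12 (cv2) and the standard library are available. Lean on these libraries where they do the work, as an engineer would, in place of code of your own. Each camera call takes 0.05 s, during which the arm holds its last target.

## Working session

There is one attempt and no reset: what is moved stays moved. The work goes in short steps, Python scripts to look and compute and a shell command to move; the robot and the scene stay as the last step left them, time stands still between calls to the robot, and variables do not carry over. Pictures are saved under pics/ and viewed, and the job is handed in when it is done.

```bash
mkdir -p pics
cat > h.py <<'E'
import numpy as np, cv2
from bench import r
def cams():
    return {n:r.get_image(n) for n in("side","top")}
def proj(c,P):
    p=c["extrinsics"]@np.r_[P,1]; x,y,z=p[0],-p[1],-p[2]
    return np.array([c["fx"]*x/z+c["cx"],c["fy"]*y/z+c["cy"]])
def ray(c,uv):
    E=c["extrinsics"];R=E[:3,:3];t=E[:3,3]
    d=np.array([(uv[0]-c["cx"])/c["fx"],-(uv[1]-c["cy"])/c["fy"],-1.])
    d=R.T@d; return -R.T@t,d/np.linalg.norm(d)
def tri(cs,uvs):
    A=np.zeros((3,3));b=np.zeros(3);rs=[]
    for c,uv in zip(cs,uvs):
        o,d=ray(c,uv);M=np.eye(3)-np.outer(d,d);A+=M;b+=M@o;rs.append((o,d))
    P=np.linalg.solve(A,b);return P,[np.linalg.norm(np.cross(P-o,d))*1000 for o,d in rs]
def onz(c,uv,z):
    o,d=ray(c,uv);return o+d*(z-o[2])/d[2]
def save(n,img): cv2.imwrite("pics/"+n+".png",cv2.cvtColor(img,cv2.COLOR_RGB2BGR))
def pts(names):
    C=cams()
    for n in names:
        u={k:r.tip_of(k,n) for k in C}
        s=[(k,[(np.round(q["xy"],1).tolist(),round(q["conf"],2)) for q in v[:3]]) for k,v in u.items()]
        o=""
        if all(u.values()):
            P,e=tri([C[k] for k in C],[u[k][0]["xy"] for k in C]);o=(np.round(P*1000,1).tolist(),np.round(e,1).tolist())
        print(n,s,o)
    return C
E
python3 - <<'E'
from h import *
print(r.get_obs()['orientation'],r.get_obs()['t'])
C=pts(["stand","vessel","screw_mouth","screw_floor","key_mid","key_bend","key_long_end","key_short_end","tray_in","basket","wash_bottle","jar"])
for k in C: save("0"+k,C[k]["img"]); print(k,{a:C[k][a] for a in("fx","cx","cy")}, C[k].keys(), ray(C[k],(320,200)))
print(r.get_obs()['t'])
E
```

```text
[[ 8.97930289e-01  4.40137485e-01 -4.36520336e-04]
 [ 4.40137693e-01 -8.97929630e-01  1.09110814e-03]
 [ 8.82730489e-05 -1.17186810e-03 -9.99999309e-01]] 0.0
stand [('side', [([316.2, 231.6], 0.58)]), ('top', [([334.2, 202.9], 0.69), ([350.6, 187.8], 0.32), ([377.7, 171.6], 0.26)])] ([498.2, 3.9, 3.7], [0.1, 0.1])
vessel [('side', [([314.4, 181.8], 0.68), ([257.4, 203.3], 0.5)]), ('top', [([360.8, 183.4], 0.85)])] ([544.2, -69.0, 144.6], [0.7, 0.7])
screw_mouth [('side', [([320.6, 230.9], 0.67), ([316.0, 169.8], 0.59)]), ('top', [([358.9, 185.3], 0.5)])] ([546.9, -86.6, -91.3], [16.5, 16.5])
screw_floor [('side', [([319.1, 178.8], 0.41), ([314.7, 181.1], 0.4)]), ('top', [([349.5, 191.6], 0.45)])] ([513.9, -36.1, 188.9], [2.9, 2.9])
key_mid [('side', [([311.4, 153.8], 0.64), ([295.3, 160.5], 0.54), ([406.9, 205.0], 0.42)]), ('top', [([378.3, 170.9], 0.9), ([416.7, 271.1], 0.63), ([442.5, 110.2], 0.44)])] ([572.9, -109.1, 219.8], [4.5, 4.5])
key_bend [('side', [([308.8, 134.2], 0.6), ([305.8, 154.2], 0.47)]), ('top', [([427.5, 300.7], 0.8), ([460.2, 118.5], 0.54)])] ([386.4, -90.3, 402
[... 686 characters left out ...]
)
wash_bottle [('side', [([228.3, 250.6], 0.87)]), ('top', [([271.7, 135.0], 0.79)])] ([714.4, 198.6, -13.8], [3.1, 3.1])
jar [('side', [([285.0, 186.0], 0.71)]), ('top', [([386.7, 133.6], 0.71)])] ([719.0, -161.2, 0.9], [4.0, 4.0])
side {'fx': 365.38694802081085, 'cx': 319.4411069203386, 'cy': 199.09861783075425} dict_keys(['img', 'fx', 'fy', 'cx', 'cy', 'extrinsics']) (array([0.09074535, 0.76584744, 0.85410368]), array([ 0.35467506, -0.68406482, -0.63738602]))
top {'fx': 492.0441088867299, 'cx': 321.6745340288265, 'cy': 200.586408153051} dict_keys(['img', 'fx', 'fy', 'cx', 'cy', 'extrinsics']) (array([0.39693082, 0.03172846, 1.53078599]), array([ 0.07218769,  0.01062201, -0.9973345 ]))
1.3
```

View pics/0side.png

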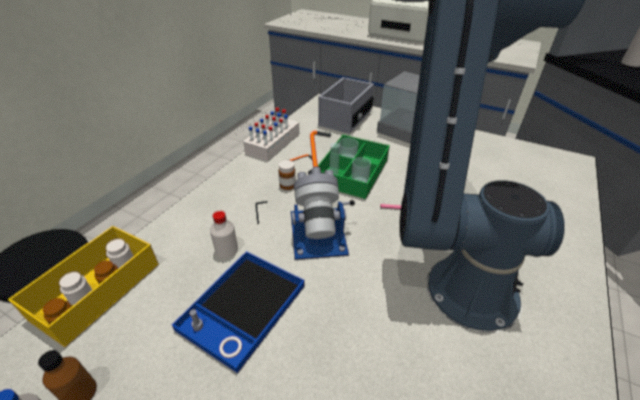

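View pics/0top.png

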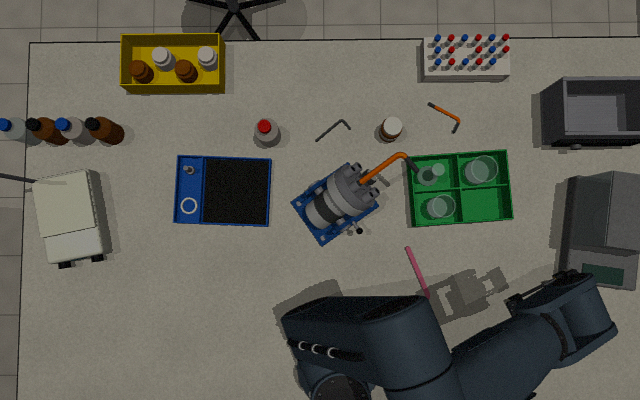

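Run:
```python
import cv2
a=cv2.imread("pics/0side.png")[110:270,230:410]; cv2.imwrite("pics/1s.png",cv2.resize(a,None,fx=4,fy=3.7,interpolation=cv2.INTER_CUBIC))
a=cv2.imread("pics/0top.png")[125:255,280:440]; cv2.imwrite("pics/1t.png",cv2.resize(a,None,fx=4.5,fy=4.5,interpolation=cv2.INTER_CUBIC))
```

```text
(no output)
```

View pics/1s.png

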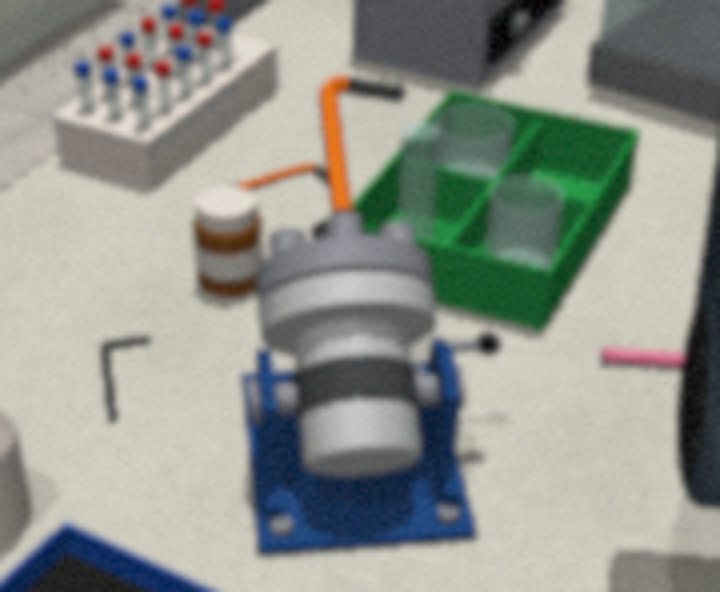

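View pics/1t.png

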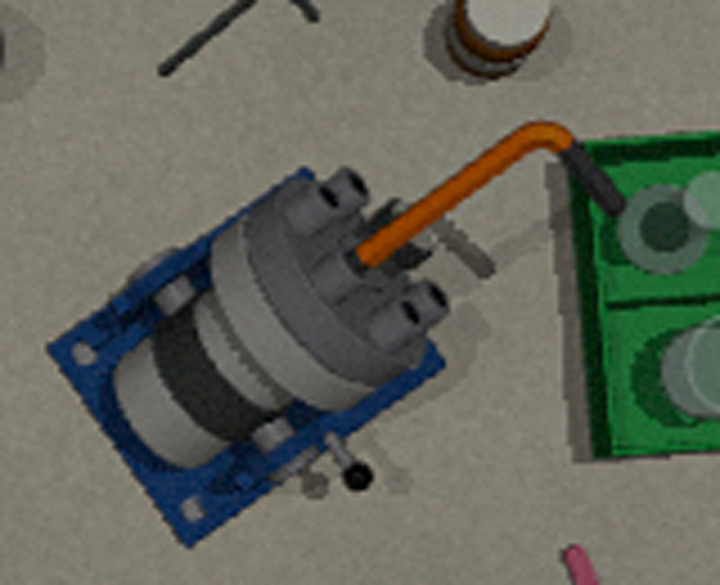

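```bash
cat > geo.py <<'E'
from h import *
def z2t(p): return (280+p[0]/4.5,125+p[1]/4.5)
E
python3 - <<'E'
from geo import *
from scipy.optimize import least_squares
C=cams();T=C['top'];S=C['side']
L,B,R=[onz(T,z2t(p),.012) for p in((47,347),(190,547),(445,362))]
print(L,B,R,np.linalg.norm(L-B),np.linalg.norm(R-B))
o=(L+R)/2
x1=(R-B)/np.linalg.norm(R-B); y1=(L-B)/np.linalg.norm(L-B)
yaw=np.arctan2(x1[1],x1[0]); yaw2=np.arctan2(-y1[0],y1[1]); print(o,np.degrees([yaw,yaw2]))
yaw=(yaw*220+yaw2*170)/390
X=np.array([np.cos(yaw),np.sin(yaw),0]);Y=np.array([-X[1],X[0],0]);Z=np.array([0,0,1.])
c,s=np.cos(np.pi/6),.5
n=c*X+s*Z;U=-s*X+c*Z
print("X",X,"n",n,"U",U,"Y",Y)
# key points triangulated by hand
for nm,st,tt in(("bend",(312,131.5),(405.5,152.5)),("short",(330.5,135.4),(417.3,170.6)),("mouth?",(316.2,167.3),(359.6,182.3))):
    P,e=tri([S,T],[st,tt]);print(nm,P*1000,e)
def model(p):
    mouth=p[:3]/1000; sag,th=p[3],p[4]
    # key axis dir outward a
    a=np.cos(sag)*n-np.sin(sag)*U
    y=-np.cos(th)*Y-np.sin(th)*U; y-=a*(y@a); y/=np.linalg.norm(y)
    m=mouth; bend=m+a*.142; return m,bend,bend+.07*y
def res(p):
    m,b,e=model(p); out=[]
    for P,st,tt in((b,(312,131.5),(405.5,152.5)),(e,(330.5,135.4),(417.3,170.6)),(m,(316.2,167.3),(359.6,182.3))):
        out+=list(proj(S,P)-st)+list(proj(T,P)-tt)
    out+=list((((m-o)@Y)*1000/3,)) 
    out+=[(p[3]-.095)/.03,(p[4]-.35)/.06]
    return out
f=least_squares(res,[550,-80,200,.1,.35]);print(f.x,np.degrees(f.x[3:]),np.round(f.fun,1));
m,b,e=model(f.x);print(np.round(np.array([m,b,e])*1000,1)); print("lid",(m-.05*U-.024*n)*1000)
import pickle;pickle.dump(dict(o=o,X=X,Y=Y,n=n,U=U,m=m,b=b,e=e),open("g.pkl","wb"))
E
```

```text
[0.50098877 0.13943683 0.012     ] [0.36332285 0.04202252 0.012     ] [ 0.48864644 -0.1339336   0.012     ] 0.16864594477755204 0.21602444755773462
[0.49481761 0.00275161 0.012     ] [-54.53987929 -54.71624648]
X [ 0.57904275 -0.81529718  0.        ] n [ 0.50146573 -0.70606807  0.5       ] U [-0.28952137  0.40764859  0.8660254 ] Y [0.81529718 0.57904275 0.        ]
bend [ 612.73971882 -178.38433886  256.38042912] [np.float64(0.954901794992682), np.float64(0.9549017949925427)]
short [ 564.37187261 -212.92972047  238.163606  ] [np.float64(2.255497637404324), np.float64(2.2554976374043836)]
mouth? [537.73795985 -62.45659769 207.73908196] [np.float64(2.3127427605549777), np.float64(2.312742760555176)]
[ 5.37632252e+02 -6.44918780e+01  2.04885629e+02  1.24135441e-01
  3.72081571e-01] [ 7.11243685 21.31870367] [-0.9 -0.1 -2.7 -0.8 -0.5 -0.3  1.8  0.3 -0.4  0.4  1.1  0.9 -1.3  1.
  0.4]
[[ 537.6  -64.5  204.9]
 [ 613.4 -171.1  260.1]
 [ 565.9 -217.   236.8]]
lid [540.07314276 -67.92867385 149.58435833]
```

```bash
python3 -m crank '[[35,38,20,10],[38,40,15,10],[38,40,15,10],[38,40,15,10],[38,40,10,10],[38,40,10,10],[38,40,5,10],[38,40,0,10]]' -0.3
```

```text
t: 2.4
ee_pos: [0.5444, -0.1744, 0.3092]
orientation: [[-0.283, 0.959, 0.001], [0.959, 0.283, -0.0], [-0.001, 0.001, -1.0]]
contact_force: [-0.2, -1.1, -0.2]
gripper_width: 0.651
```

```bash
python3 -m crank '[[18,24,0,9.5],[19,24,0,9.5],[0,0,0,0],[0,0,-30,0],[0,0,-30,0],[0,0,-20,0],[0,0,0,0],[0,0,0,0]]' -0.3
python3 - <<'E'
from h import *
C=cams()
for k in C: save("2"+k,C[k]["img"])
a=C["side"]["img"][90:250,220:400]; b=C["top"]["img"][110:240,300:460]
save("2z",np.vstack([cv2.resize(a,(540,300)) if 0 else cv2.resize(a,(540,480))[:300],cv2.resize(b,(540,300))]))
E
```

```text
t: 3.4
ee_pos: [0.5803, -0.1284, 0.2297]
orientation: [[-0.574, 0.819, 0.001], [0.819, 0.574, -0.0], [-0.001, 0.001, -1.0]]
contact_force: [-0.3, -0.8, -0.3]
gripper_width: 0.652
```

View pics/2z.png

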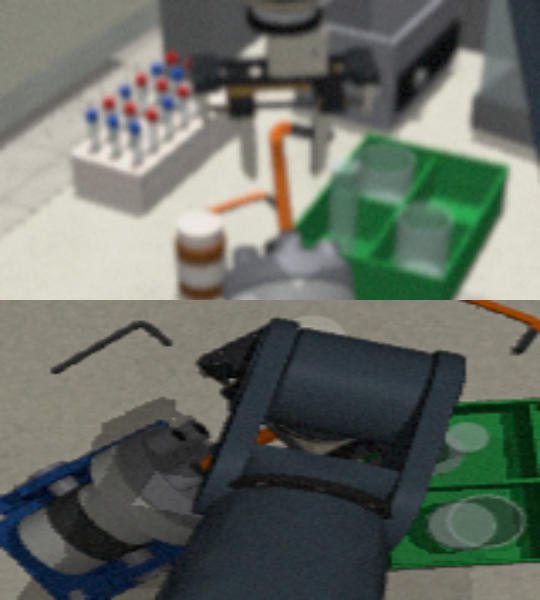

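```bash
python3 -m crank '[[1,1,-12,0],[0,0,0,0],[0,0,0,0],[0,0,0,0],[0,0,0,0],[0,0,0,0],[0,0,0,0],[0,0,0,0]]' -0.3
python3 -m crank '[[0,0,0,0],[0,0,0,0],[0,0,0,0],[0,0,0,0],[0,0,0,0],[0,0,0,0],[0,0,0,0],[0,0,0,0]]' 1 30
```

```text
t: 4.5
ee_pos: [0.5811, -0.1268, 0.2166]
orientation: [[-0.575, 0.818, -0.0], [0.818, 0.575, -0.0], [-0.0, -0.0, -1.0]]
contact_force: [-0.7, 0.4, -0.4]
gripper_width: 0.648
t: 5.5
ee_pos: [0.5813, -0.1268, 0.2167]
orientation: [[-0.575, 0.818, 0.001], [0.818, 0.575, -0.0], [-0.0, 0.0, -1.0]]
contact_force: [3.0, 0.5, 0.6]
gripper_width: 0.168
```

```bash
python3 -m crank '[[0,0,0,0],[2.5,-3.5,2.5,0],[2.5,-3.5,2.5,0],[2.5,-3.5,2.5,0],[2.5,-3.5,2.5,0],[2.5,-3.5,2.5,0],[2.5,-3.5,2.5,0],[2.5,-3.5,2.5,0]]' 1 45
python3 -m crank '[[3.5,-5,3.5,0],[3.5,-5,3.5,0],[3.5,-5,3.5,0],[0,0,5,0],[0,0,10,0],[0,0,15,0],[0,0,20,0],[0,0,20,0]]' 1 45
python3 - <<'E'
from h import *
C=cams()
a=C["side"]["img"][60:220,220:420]; b=C["top"]["img"][110:240,300:460]
save("3z",np.vstack([cv2.resize(a,(500,400))[:300],cv2.resize(b,(500,300))]))
E
```

```text
t: 6.5
ee_pos: [0.5986, -0.1517, 0.2343]
orientation: [[-0.575, 0.818, -0.0], [0.818, 0.575, -0.0], [0.0, -0.0, -1.0]]
contact_force: [-0.2, -0.7, -3.8]
gripper_width: 0.163
t: 7.5
ee_pos: [0.6091, -0.1662, 0.3164]
orientation: [[-0.575, 0.818, 0.001], [0.818, 0.575, -0.0], [-0.001, 0.001, -1.0]]
contact_force: [0.2, 0.6, -3.1]
gripper_width: 0.163
```

View pics/3z.png

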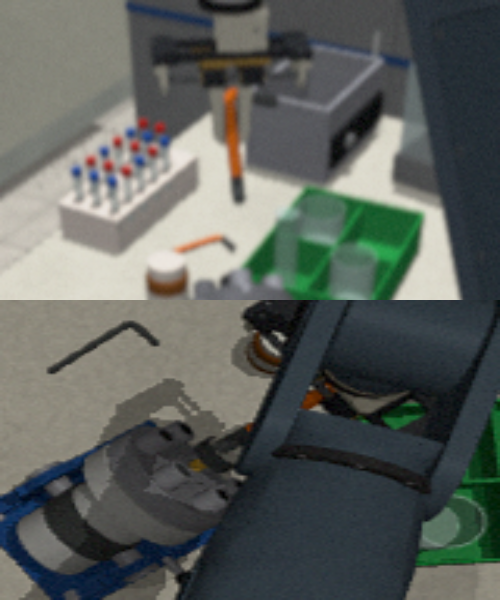

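Run:
```python
from h import *
C=cams()
print(tri([C['side'],C['top']],[(352,202.7),(359.6,230.6)]))
for nm in("key_long_end","key_bend","key_short_end"):
    print(nm,[(np.round(q["xy"],1),round(q["conf"],2)) for q in r.tip_of("side",nm)[:3]],[(np.round(q["xy"],1),round(q["conf"],2)) for q in r.tip_of("top",nm)[:3]])
```

```text
(array([ 0.40955811, -0.06687724,  0.11203816]), [np.float64(1.0410056610699094), np.float64(1.0410056610698748)])
key_long_end [(array([306.1,  97.3]), 0.71), (array([314.8, 140.5]), 0.56), (array([285.1, 161.2]), 0.49)] [(array([366.9, 174.5]), 0.41)]
key_bend [(array([304.1,  97.4]), 0.73), (array([302.3, 155.3]), 0.52), (array([316. , 180.8]), 0.31)] [(array([429.9, 300.1]), 0.74)]
key_short_end [(array([327.9, 102.9]), 0.54), (array([312.7, 160. ]), 0.48)] [(array([356.6, 181.2]), 0.65), (array([407. , 305.5]), 0.5)]
```

```bash
python3 -m crank '[[-20,10,0,-10],[-20,10,0,-10],[-20,10,0,-10],[-20,10,0,-10],[-20,10,-5,-10],[-20,10,-5,-10],[-20,10,-10,-10],[-18,9,-10,-10]]' 1 45
python3 - <<'E'
from h import *
C=cams()
for nm in("key_long_end","key_bend","key_short_end"):
    print(nm,[(np.round(q["xy"],1),round(q["conf"],2)) for q in r.tip_of("side",nm)[:3]],[(np.round(q["xy"],1),round(q["conf"],2)) for q in r.tip_of("top",nm)[:3]])
a=C["side"]["img"][60:220,240:440]; b=C["top"]["img"][110:240,300:460]
save("4s",cv2.resize(a,(750,600)));save("4t",cv2.resize(C["top"]["img"][110:290,260:460],(660,594)))
E
```

```text
t: 9.0
ee_pos: [0.4503, -0.087, 0.2843]
orientation: [[0.71, 0.704, 0.0], [0.704, -0.71, -0.0], [0.0, 0.0, -1.0]]
contact_force: [-0.8, 0.7, -3.5]
gripper_width: 0.165
key_long_end [(array([376.9, 204.4]), 0.69), (array([282.7, 161.6]), 0.64)] [(array([344.1, 183.7]), 0.65), (array([428. , 103.1]), 0.58)]
key_bend [(array([360.4, 137.8]), 0.74), (array([431.4, 207.6]), 0.71), (array([303.4, 153.1]), 0.42)] [(array([463.1, 119.4]), 0.67), (array([390.1, 228.1]), 0.66), (array([426.3, 300.1]), 0.54)]
key_short_end [(array([373.8, 150.7]), 0.81), (array([431.2, 219.2]), 0.58), (array([314.2, 158.7]), 0.52)] [(array([406.7, 305.6]), 0.84), (array([452.6, 133.6]), 0.7), (array([372. , 249.2]), 0.55)]
```

View pics/4s.png

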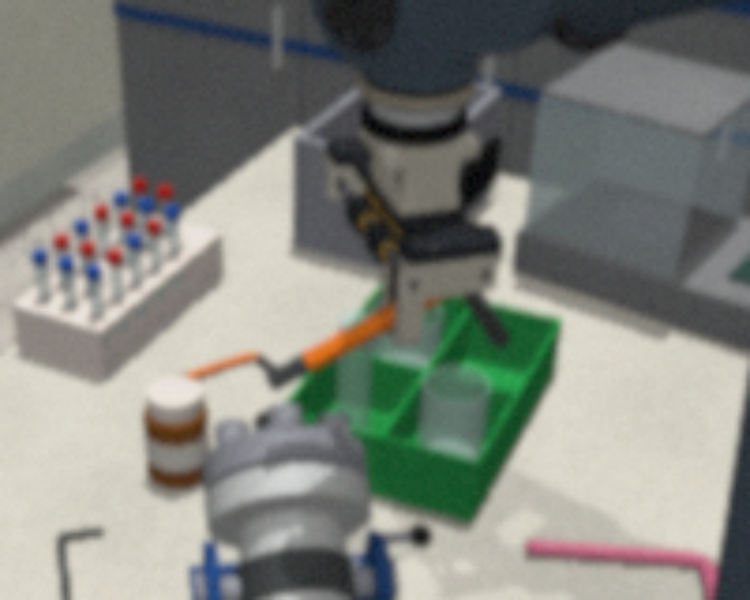

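View pics/4t.png

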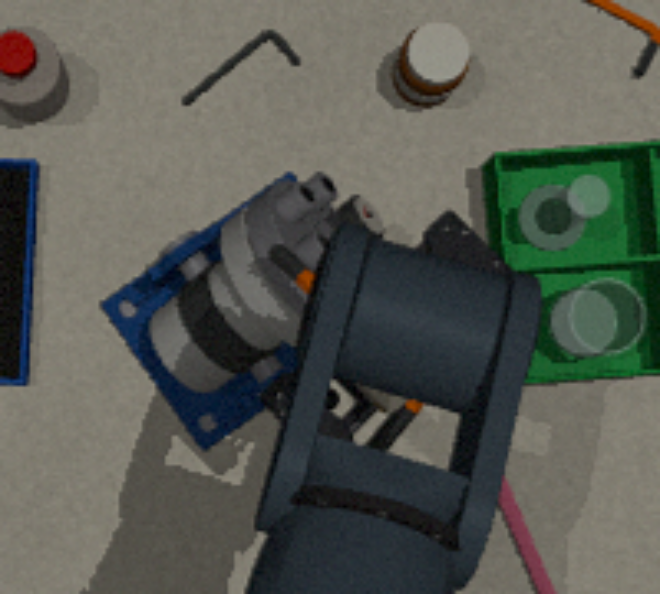

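```bash
cat > kf.py <<'E'
from h import *
import pickle
from scipy.optimize import least_squares
from scipy.spatial.transform import Rotation as Ro
G=pickle.load(open("g.pkl","rb"))
LOC={"L":np.array([.17,0,0]),"B":np.zeros(3),"S":np.array([0,.07,0])}
def fit(C,obs,R0,p0,tcp=None,jaw=None,wt=3.0):
    def pose(v): return Ro.from_rotvec(v[:3]).as_matrix()@R0, v[3:]
    def res(v):
        R,p=pose(v);o=[]
        for k,cam,uv in obs: o+=list(proj(C[cam],R@LOC[k]+p)-uv)
        if tcp is not None:
            g=tcp+np.array([0,0,.019]); d=g-p; t=d@R[:,0]; q=d-t*R[:,0]
            o.append((q@jaw)*1000/1.5)
        return o
    f=least_squares(res,np.r_[0,0,0,p0],x_scale=[.1]*3+[.01]*3)
    R,p=pose(f.x);return R,p,f.fun
def report(R,p):
    x,y=R[:,0],R[:,1]
    el=np.degrees(np.arcsin(x[2])); hd=np.degrees(np.arctan2(x[1],x[0]))
    roll=np.degrees(np.arcsin(-y[2]/np.cos(np.radians(el))))
    n,U,Y=G['n'],G['U'],G['Y']
    print("el %.1f head %.1f roll %.1f"%(el,hd,roll),"bend",np.round(p*1000,1),"short",np.round((p+.07*y)*1000,1),"long",np.round((p+.17*x)*1000,1))
    print(" y vs -n: along",round(float(-y@n),3)," dY %.1f dU %.1f deg"%(np.degrees(np.arctan2(y@Y,-y@n)),np.degrees(np.arctan2(y@U,-y@n)))," theta %.1f"%np.degrees(np.arctan2(x@U,x@Y)))
def R_from(el,hd,roll):
    el,hd,roll=np.radians([el,hd,roll])
    x=np.array([np.cos(el)*np.cos(hd),np.cos(el)*np.sin(hd),np.sin(el)])
    h=np.array([-np.sin(hd),np.cos(hd),0]) # rot +90
    u=np.cross(x,h)
    y=np.cos(roll)*h-np.sin(roll)*u
    return np.column_stack([x,y,np.cross(x,y)])
E
python3 - <<'E'
from kf import *
C=cams();o=r.get_obs();tcp=np.array(o["ee_pos"]);jaw=np.array(o["orientation"])[:,1]
obs=[("L","side",(312.5,159.5)),("S","side",(373.3,150.7)),("B","side",(360,138.3)),("L","top",(343.5,185.5)),("S","top",(373,244)),("B","top",(388,229))]
R0=R_from(-23,44.7,20)
p0=tcp+[0,0,.019]-.06*R0[:,0]
R,p,e=fit(C,obs,R0,p0,tcp,jaw);report(R,p);print(np.round(e,1), "g",(tcp+[0,0,.019]-p)@R[:,0])
# ideal target
n,U,Y=G['n'],G['U'],G['Y']
for th in(13,18,23,-37,-42):
    x=np.cos(np.radians(th))*Y+np.sin(np.radians(th))*U;Rt=np.column_stack([x,-n,np.cross(x,-n)]);report(Rt,p)
E
```

```text
el -17.8 head 45.7 roll 1.6 bend [ 415.6 -128.   313.8] short [365.1 -79.6 311.9] long [528.6 -12.2 261.8]
 y vs -n: along 0.864  dY -12.3 dU 28.4 deg  theta -10.8
[-2.5  1.8 -0.5 -0.4  2.9 -0.7 -1.4 -1.  -2.2  4.2  2.2 -1.4 -1.7] g 0.05455706056952603
el 11.2 head 42.0 roll 30.6 bend [ 415.6 -128.   313.8] short [380.5 -78.6 278.8] long [539.5 -16.5 346.9]
 y vs -n: along 1.0  dY 0.0 dU 0.0 deg  theta 13.0
el 15.5 head 44.6 roll 31.3 bend [ 415.6 -128.   313.8] short [380.5 -78.6 278.8] long [532.2 -13.  359.3]
 y vs -n: along 1.0  dY 0.0 dU 0.0 deg  theta 18.0
el 19.8 head 47.4 roll 32.1 bend [ 415.6 -128.   313.8] short [380.5 -78.6 278.8] long [523.9 -10.3 371.3]
 y vs -n: along 1.0  dY 0.0 dU 0.0 deg  theta 23.0
el -31.4 head 14.7 roll 35.9 bend [ 415.6 -128.   313.8] short [380.5 -78.6 278.8] long [555.9 -91.1 225.2]
 y vs -n: along 1.0  dY 0.0 dU 0.0 deg  theta -37.0
el -35.4 head 11.1 roll 37.8 bend [ 415.6 -128.   313.8] short [380.5 -78.6 278.8] long [ 551.5 -101.3  215.3]
 y vs -n: along 1.0  dY 0.0 dU 0.0 deg  theta -42.0
```

Run:
```python
from h import *
C=cams()
a=C["side"]["img"][125:170,300:385]; b=C["top"]["img"][170:260,335:405]
save("5s",cv2.resize(a,None,fx=9,fy=9,interpolation=cv2.INTER_CUBIC))
save("5t",cv2.resize(b,None,fx=6.6,fy=6.6,interpolation=cv2.INTER_CUBIC))
```

```text
(no output)
```

View pics/5s.png

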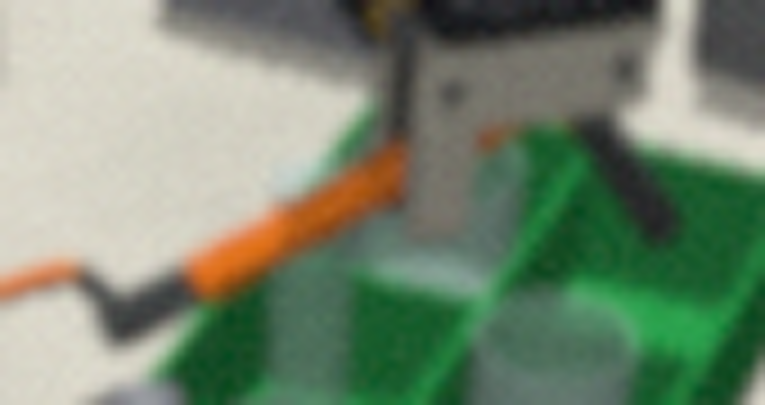

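View pics/5t.png

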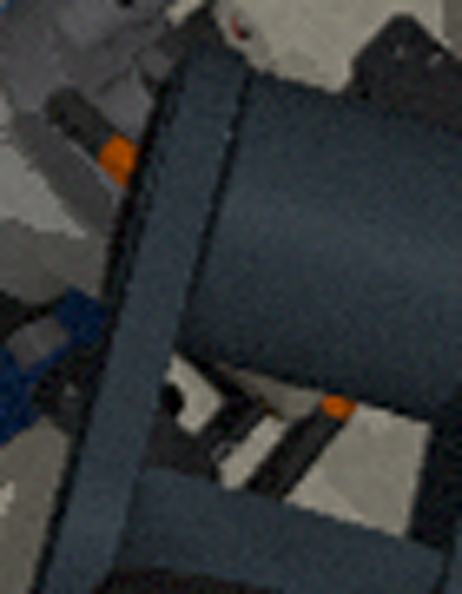

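```bash
cat >> kf.py <<'E'
def fit2(C,obs,lines,R0,p0,tcp,jaw):
    def pose(v): return Ro.from_rotvec(v[:3]).as_matrix()@R0, v[3:]
    def res(v):
        R,p=pose(v);o=[]
        for k,cam,uv in obs: o+=list(proj(C[cam],R@LOC[k]+p)-uv)
        for a,b,cam,p1,p2 in lines:
            p1=np.array(p1);p2=np.array(p2);d=(p2-p1)/np.linalg.norm(p2-p1);nn=np.array([-d[1],d[0]])
            A=proj(C[cam],R@LOC[a]+p);B=proj(C[cam],R@LOC[b]+p)
            # distance of p1,p2 to line AB
            e=(B-A)/np.linalg.norm(B-A);ne=np.array([-e[1],e[0]])
            o+=[(p1-A)@ne*1.5,(p2-A)@ne*1.5]
        if tcp is not None:
            g=tcp+np.array([0,0,.019]); d=g-p; t=d@R[:,0]; q=d-t*R[:,0]
            o.append((q@jaw)*1000/1.5)
        return o
    f=least_squares(res,np.r_[0,0,0,p0],x_scale=[.1]*3+[.01]*3)
    R,p=pose(f.x)
    J=f.jac;cov=np.linalg.pinv(J.T@J);print("sd rot deg",np.degrees(np.sqrt(np.diag(cov)[:3])).round(1))
    return R,p,f.fun
E
python3 - <<'E'
from kf import *
C=cams();o=r.get_obs();tcp=np.array(o["ee_pos"]);jaw=np.array(o["orientation"])[:,1];print(o['t'])
obs=[("L","side",(313,161)),("S","side",(373.9,150)),("B","side",(363,136.2)),("L","top",(345,185.5))]
lines=[("B","S","top",(384.2,233.3),(375.9,242)),("L","B","side",(322.2,155.6),(345,144.8))]
for rr in(0,25):
  R0=R_from(-23,44.7,rr)
  p0=tcp+[0,0,.019]-.06*R0[:,0]
  R,p,e=fit2(C,obs,lines,R0,p0,tcp,jaw);report(R,p);print(np.round(e,1), "g",(tcp+[0,0,.019]-p)@R[:,0])
E
```

```text
9.7
sd rot deg [3.3 2.1 1.8]
el -23.4 head 41.5 roll 7.6 bend [ 410.8 -122.9  325.3] short [362.1 -73.4 316.8] long [527.7 -19.5 257.7]
 y vs -n: along 0.91  dY -9.9 dU 22.9 deg  theta -17.9
[-1.4  0.4 -0.7  0.1  1.  -0.9 -0.2 -0.5  0.6  0.1 -0.6  0.1  0.1] g 0.05793426479359291
sd rot deg [3.3 2.1 1.8]
el -23.4 head 41.5 roll 7.6 bend [ 410.8 -122.9  325.3] short [362.1 -73.4 316.8] long [527.7 -19.5 257.7]
 y vs -n: along 0.91  dY -9.9 dU 22.9 deg  theta -17.9
[-1.4  0.4 -0.7  0.1  1.  -0.9 -0.2 -0.5  0.6  0.1 -0.6  0.1  0.1] g 0.0579342677166166
```

```bash
python3 -m crank '[[0,0,-20,0],[0,0,-20,0],[0,0,-12,0],[0,0,-8,0],[0,0,-8,0],[0,0,-8,0],[0,0,-8,0],[0,0,-8,0]]' 1 30
python3 - <<'E'
from h import *
C=cams()
a=C["side"]["img"][100:220,270:420]
save("6s",cv2.resize(a,None,fx=5,fy=5,interpolation=cv2.INTER_CUBIC))
E
```

```text
t: 10.7
ee_pos: [0.451, -0.0873, 0.1922]
orientation: [[0.706, 0.709, -0.0], [0.709, -0.706, 0.0], [-0.0, -0.0, -1.0]]
contact_force: [-1.5, 1.0, 0.3]
gripper_width: 0.146
```

View pics/6s.png

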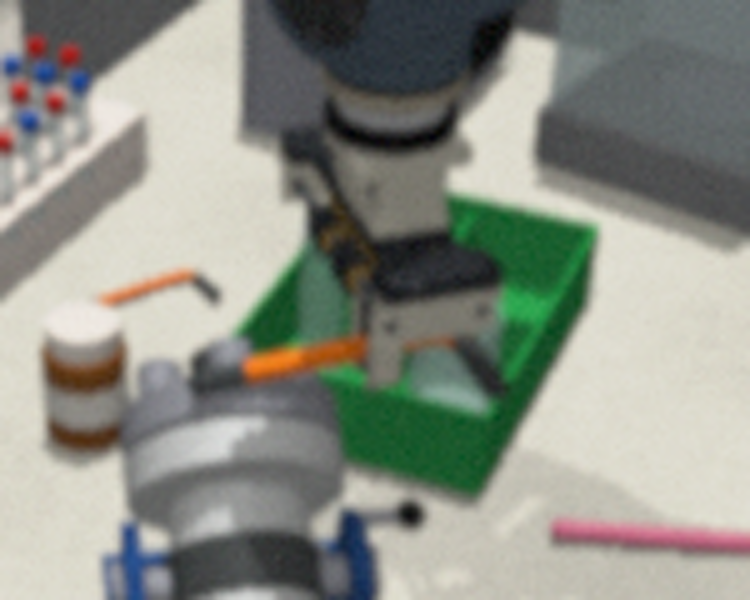

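```bash
python3 -m crank '[[0,0,-6,0],[0,0,-6,0],[0,0,-6,0],[0,0,-6,0],[0,0,-4,0],[0,0,0,0],[0,0,20,0],[0,0,40,0]]' 1 30
python3 - <<'E'
from h import *
C=cams()
a=C["side"]["img"][90:190,300:400]
b=C["top"]["img"][170:270,310:410]
save("7s",np.hstack([cv2.resize(x,(400,400),interpolation=cv2.INTER_CUBIC) for x in(a,b)]))
E
```

```text
t: 11.8
ee_pos: [0.4501, -0.0872, 0.2241]
orientation: [[0.706, 0.708, -0.004], [0.708, -0.706, 0.001], [-0.002, -0.003, -1.0]]
contact_force: [0.4, -0.5, -3.2]
gripper_width: 0.15
```

View pics/7s.png

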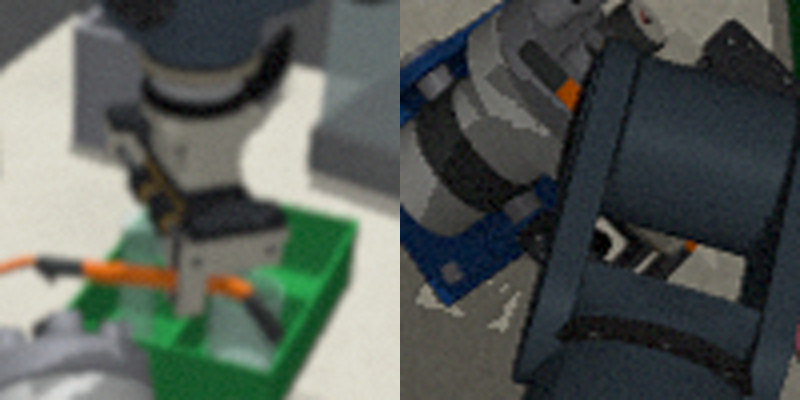

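Run:
```python
from kf import *
C=cams();o=r.get_obs();tcp=np.array(o["ee_pos"]);jaw=np.array(o["orientation"])[:,1];print(o['t'],tcp)
obs=[("L","side",(310,156.5)),("S","side",(368.75,173)),("B","side",(362.5,163)),("L","top",(342.5,181.3))]
lines=[("L","B","side",(322.5,157.3),(360,162.5))]
for rr in(0,):
  R0=R_from(13,44.7,rr)
  p0=tcp+[0,0,.019]-.06*R0[:,0]
  R,p,e=fit2(C,obs,lines,R0,p0,tcp,jaw);report(R,p);print(np.round(e,1), "g",(tcp+[0,0,.019]-p)@R[:,0])
for rr,el in((0,8),(0,12),(0,16),(5,12)):
  R0=R_from(el,44.7,rr);p0=tcp+[0,0,.019]-.058*R0[:,0]
  print(el,rr,[ (k,c,np.round(proj(C[c],R0@LOC[k]+p0),1)) for k in"LBS" for c in("side","top")])
```

```text
12.0 [ 0.45094477 -0.0873832   0.22422866]
sd rot deg [2.5 2.  1.5]
el 15.7 head 40.9 roll -6.6 bend [ 410.2 -122.2  231.1] short [363.  -71.1 238.8] long [533.9 -15.1 277.1]
 y vs -n: along 0.799  dY -9.0 dU 36.4 deg  theta 16.3
[-1.1 -0.6  1.   0.4 -1.1 -0.4  0.9  0.5 -0.5  0.1  0.3] g 0.05490241631965259
8 0 [('L', 'side', array([309.2, 162.6])), ('L', 'top', array([340.9, 184.2])), ('B', 'side', array([362.3, 160.6])), ('B', 'top', array([386.2, 230.1])), ('S', 'side', array([371.2, 173.4])), ('S', 'top', array([367.5, 249.1]))]
12 0 [('L', 'side', array([309.7, 160.3])), ('L', 'top', array([341.4, 184.2])), ('B', 'side', array([362. , 161.7])), ('B', 'top', array([385.8, 229.9])), ('S', 'side', array([370.9, 174.5])), ('S', 'top', array([367.2, 248.8]))]
16 0 [('L', 'side', array([310.3, 158. ])), ('L', 'top', array([342. , 184.5])), ('B', 'side', array([361.6, 162.9])), ('B', 'top', array([385.4, 229.7])), ('S', 'side', array([370.4, 175.7])), ('S', 'top', array([366.8, 248.5]))]
12 5 [('L', 'side', array([309.7, 160.3])), ('L', 'top', array([341.4, 184.2])), ('B', 'side', array([362. , 161.7])), ('B', 'top', array([385.8, 229.9])), ('S', 'side', array([370.2, 176.2])), ('S', 'top', array([366.7, 248.4]))]
```

```bash
cat > ov.py <<'E'
from kf import *
import sys
def overlay(C,lid,out,base=None):
    n,U,Y=G['n'],G['U'],G['Y'];ims=[]
    for k,(x0,y0,w,h) in (("side",(285,150,75,60)),("top",(320,150,75,60))):
        im=cv2.imread(f"pics/0{k}.png") ;f=9
        z=cv2.resize(im[y0:y0+h,x0:x0+w],None,fx=f,fy=f,interpolation=cv2.INTER_CUBIC)
        def circ(c,rad,col):
            P=[(proj(C[k],c+rad*(np.cos(a)*Y+np.sin(a)*U))-[x0-.5,y0-.5])*f for a in np.linspace(0,6.283,60)]
            cv2.polylines(z,[np.array(P,int)],True,col,1)
        circ(lid,.07,(0,255,255))
        for a in range(6):
            c=lid+.05*(np.sin(np.pi/2+a*np.pi/3)*U+np.cos(np.pi/2+a*np.pi/3)*Y)
            circ(c+.024*n,.014,(0,255,0))
            if k=="top":circ(c+.024*n,.0085,(255,0,255))
        if k=="top":circ(lid-.01*U+.044*n,.0215,(255,255,0))
        ims.append(z[:300] if 0 else z)
    cv2.imwrite(out,cv2.resize(np.vstack(ims),(500,800))if 0 else np.vstack(ims)[:,:]) ; 
    for i,z in enumerate(ims): cv2.imwrite(out.replace(".png",f"{i}.png"),z)
E
python3 - <<'E'
from ov import *
C=cams();lid=(G['m']-.05*G['U']-.024*G['n'])
overlay(C,lid,"pics/ov1.png")
for nm in("screw_mouth","vessel"): print(nm,[(np.round(q["xy"],1),round(q["conf"],2)) for q in r.tip_of("top",nm)[:3]],[(np.round(q["xy"],1),round(q["conf"],2)) for q in r.tip_of("side",nm)[:3]], proj(C["top"],G['m']),proj(C["top"],lid),proj(C["side"],lid))
E
```

```text
screw_mouth [(array([384.8, 227.1]), 0.63), (array([358.5, 184.1]), 0.53)] [(array([316.7, 168.7]), 0.59)] [360.65364961 183.21531797] [360.46425717 184.42657148] [315.5792136  181.10639413]
vessel [(array([356.3, 183.1]), 0.67), (array([342.3, 118.3]), 0.36)] [(array([313.1, 181.5]), 0.94)] [360.65364961 183.21531797] [360.46425717 184.42657148] [315.5792136  181.10639413]
```

View pics/ov10.png

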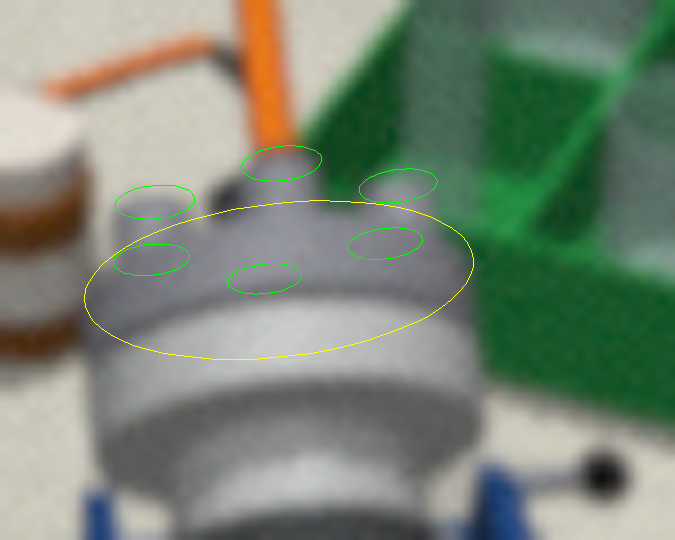

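View pics/ov11.png

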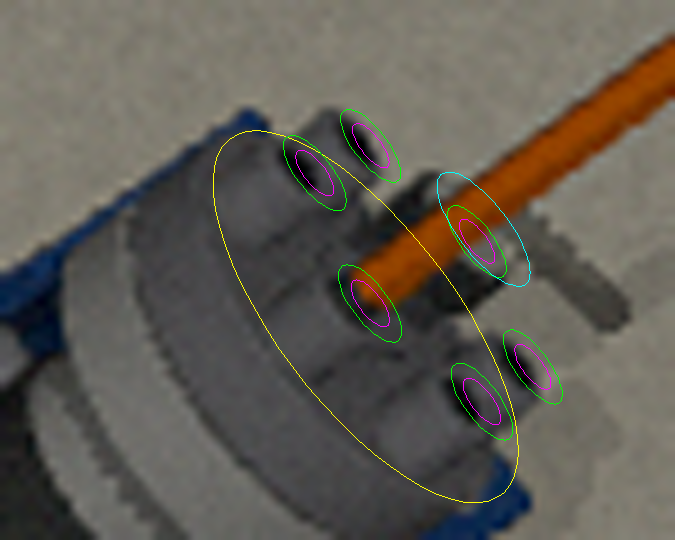

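Run:
```python
from kf import *
C=cams();m=G['m']
P,e=tri([C['top'],C['side']],[proj(C['top'],m)+[-.6,-.35],proj(C['side'],m)+[.1,.4]])
print(P*1000,e)
P=P*.8+.2*m  # light shrink
G['m2']=P;pickle.dump(G,open("g.pkl","wb"))
n,U,Y=G['n'],G['U'],G['Y'];print("m2",P*1000)
# grip targets as function of roll, depth c, uc
tcp=np.array(r.get_obs()['ee_pos'])
for el,roll,c,uc in((16.5,0,-15,2),(16.5,0,0,2),(16.5,0,3,2),(16.5,0,4.7,2),(16.5,10,6,1),(16.5,20,8,0),(16.5,31.3,10,0),(16.5,31.3,28,0)):
    R=R_from(el,45.,roll); tip=P-n*c/1000+U*uc/1000
    bend=tip-.07*R[:,1]; t=bend+.057*R[:,0]-[0,0,.019]
    print(roll,c,"TCP",np.round(t*1000,1),"bend",np.round(bend*1000,1),np.round((t-tcp)*1000,1))
```

```text
[537.78273672 -63.35940067 204.11043055] [np.float64(0.9897290496337404), np.float64(0.9897290496337106)]
m2 [537.75263969 -63.58589614 204.26547015]
0 -15 TCP [632.8 -84.2 210.7] bend [ 594.2 -122.9  213.5] [181.9   3.1 -13.5]
0 0 TCP [625.3 -73.6 203.2] bend [ 586.7 -112.3  206. ] [174.4  13.7 -21. ]
0 3 TCP [623.8 -71.5 201.7] bend [ 585.2 -110.1  204.5] [172.9  15.8 -22.5]
0 4.7 TCP [623.  -70.3 200.8] bend [ 584.3 -108.9  203.6] [172.   17.  -23.3]
10 6 TCP [619.4 -71.5 211. ] bend [ 580.8 -110.1  213.8] [168.5  15.8 -13.2]
20 8 TCP [614.1 -70.6 220.4] bend [ 575.4 -109.3  223.2] [163.1  16.7  -3.8]
31.3 10 TCP [606.4 -67.5 231.3] bend [ 567.7 -106.1  234.1] [155.4  19.8   7.2]
31.3 28 TCP [597.3 -54.8 222.3] bend [558.7 -93.4 225.1] [146.4  32.5  -1.8]
```

```bash
python3 -m crank '[[0,0,40,0],[45,0,0,0],[45,0,0,0],[45,0,0,0],[45,0,0,0],[2,3,-15,0],[0,0,-15,0],[0,0,-10,0]]' 1 30
python3 - <<'E'
from h import *
C=cams()
a=C["side"]["img"][110:210,270:370]
b=C["top"]["img"][120:220,330:430]
save("8s",np.hstack([cv2.resize(x,(400,400),interpolation=cv2.INTER_CUBIC) for x in(a,b)]))
E
```

```text
t: 13.4
ee_pos: [0.632, -0.0843, 0.2234]
orientation: [[0.706, 0.708, -0.002], [0.708, -0.706, 0.0], [-0.001, -0.001, -1.0]]
contact_force: [0.3, -0.6, -3.1]
gripper_width: 0.146
```

View pics/8s.png

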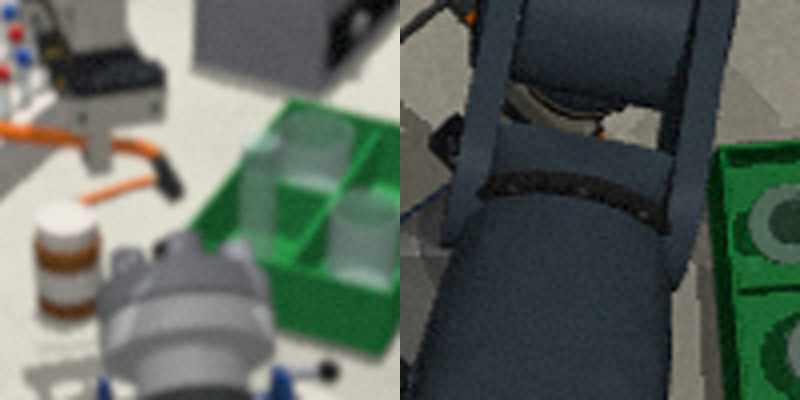

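Run:
```python
from kf import *
C=cams();tcp=np.array(r.get_obs()['ee_pos'])
print(r.get_obs()['t'])
for el,hd,roll,g in((16.5,45,0,.057),(16.5,45,5,.057),(13,45,0,.057),(16.5,43,0,.057),(16.5,45,0,.053)):
    R=R_from(el,hd,roll);p=tcp+[0,0,.019]-g*R[:,0]
    print(el,hd,roll,g,[np.round(proj(C['side'],R@LOC[k]+p),1) for k in "BS"],"tip",np.round((p+.07*R[:,1])*1000,1))
a=C["side"]["img"][135:170,270:325];save("9s",cv2.resize(a,None,fx=14,fy=14,interpolation=cv2.INTER_CUBIC))
```

```text
13.6
16.5 45 0 0.057 [array([309.1, 148. ]), array([315.2, 159.4])] tip [544.8 -73.6 227.9]
16.5 45 5 0.057 [array([309.1, 148. ]), array([314.6, 161.1])] tip [546.2 -72.6 222.1]
13 45 0 0.057 [array([309.3, 147.1]), array([315.5, 158.5])] tip [544.1 -74.2 231.3]
16.5 43 0 0.057 [array([309.2, 148.3]), array([314.6, 159.9])] tip [545.2 -70.5 227.9]
16.5 45 0 0.053 [array([307.9, 147.9]), array([314. , 159.3])] tip [547.5 -70.9 229.1]
```

View pics/9s.png

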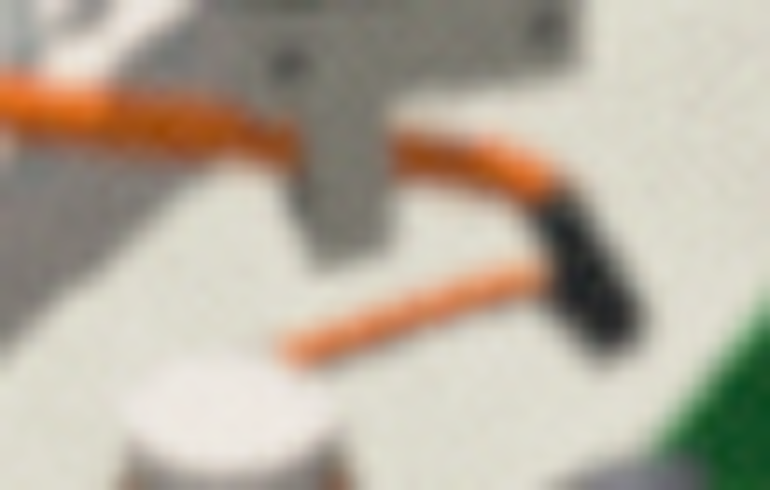

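```bash
python3 -m crank '[[-2.5,5,-10,0],[0,0,-8,0],[-1,1.4,-1,0],[-1,1.4,-1,0],[-1,1.4,-1,0],[-1,1.4,-1,0],[-1,1.4,-1,0],[0,0,0,0]]' 1 15
python3 - <<'E'
from h import *
C=cams();print(r.get_obs()['contact_force'],r.get_obs()['torque'])
a=C["side"]["img"][135:190,280:340];save("10s",cv2.resize(a,None,fx=10,fy=10,interpolation=cv2.INTER_CUBIC))
E
```

```text
t: 14.6
ee_pos: [0.6255, -0.0722, 0.2016]
orientation: [[0.706, 0.709, -0.0], [0.709, -0.706, 0.0], [-0.0, -0.0, -1.0]]
contact_force: [-0.1, 0.4, -2.7]
gripper_width: 0.148
[ 0.03202563  0.02151499 -2.67299494] [-0.028173   -0.05301568  0.01967926]
```

View pics/10s.png

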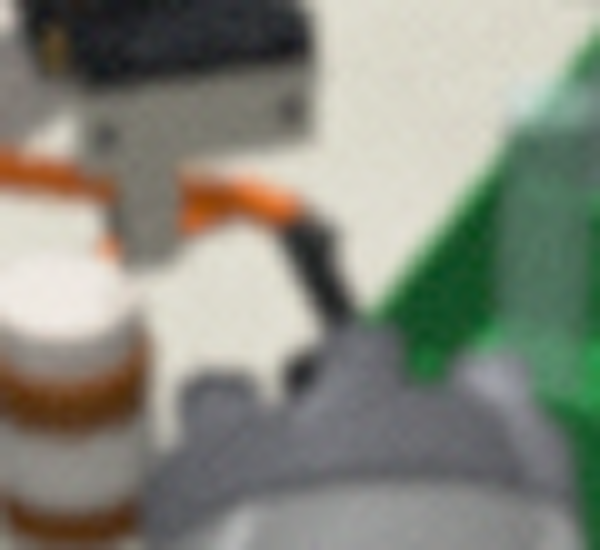

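Run:
```python
from kf import *
C=cams();tcp=np.array(r.get_obs()['ee_pos']);n,U,Y=G['n'],G['U'],G['Y']
print("m2",proj(C['side'],G['m2']), "m2 -3n", proj(C['side'],G['m2']-.003*n))
for el,hd,roll,g in((16.5,45,0,.057),(14,45,0,.057),(16.5,43,0,.057)):
    R=R_from(el,hd,roll);p=tcp+[0,0,.019]-g*R[:,0];t=p+.07*R[:,1];d=(t-G['m2'])*1000
    print([np.round(proj(C['side'],R@LOC[k]+p),1) for k in "BS"],"tip",np.round(t*1000,1),"rel n,U,Y",np.round([d@n,d@U,d@Y],1))
e0=proj(C['side'],G['m2']);print([proj(C['side'],G['m2']+v*.001)-e0 for v in(n,U,Y)])
```

```text
m2 [315.62487079 167.97459909] m2 -3n [315.72392595 168.84367046]
[array([309.3, 156.5]), array([315.4, 168.3])] tip [537.5 -61.5 204.5] rel n,U,Y [-1.5  1.1  1. ]
[array([309.5, 155.8]), array([315.6, 167.6])] tip [537.1 -62.  206.9] rel n,U,Y [-0.2  3.1  0.4]
[array([309.4, 156.8]), array([314.8, 168.7])] tip [537.9 -58.5 204.5] rel n,U,Y [-3.4  2.2  3.1]
[array([-0.03297849, -0.28934038]), array([ 0.02025192, -0.13867275]), array([-0.31810682,  0.02091712])]
```

```bash
python3 -m crank '[[1.5,-2,1.5,0],[-3.3,-2.3,0,0],[-1.5,2,-1.5,0],[-1,1.4,-1,0],[-1,1.4,-1,0],[-1,1.4,-1,0],[0,0,0,0],[0,0,0,0]]' 1 15
python3 - <<'E'
from h import *
C=cams();print(r.get_obs()['contact_force'],r.get_obs()['torque'])
a=C["side"]["img"][135:190,280:340];save("11s",cv2.resize(a,None,fx=10,fy=10,interpolation=cv2.INTER_CUBIC))
E
```

```text
t: 15.8
ee_pos: [0.6194, -0.0704, 0.1987]
orientation: [[0.706, 0.709, 0.0], [0.709, -0.706, -0.0], [0.0, 0.0, -1.0]]
contact_force: [-0.2, 0.7, -3.3]
gripper_width: 0.149
[-0.52498709 -0.12017584 -2.6234229 ] [-0.07648524 -0.03901412  0.00777027]
```

View pics/11s.png

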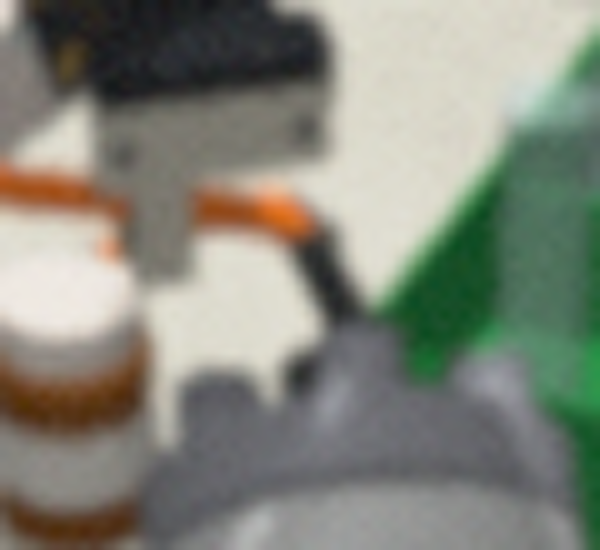

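```bash
python3 -m crank '[[-1,1.4,-1,0],[0,0,0,0],[-1,1.4,-1,0],[0,0,0,0],[-1,1.4,-1,0],[0,0,0,0],[0,0,0,0],[0,0,0,0]]' 1 15
python3 - <<'E'
from h import *
C=cams();print(r.get_obs()['contact_force'],r.get_obs()['torque'])
a=C["side"]["img"][135:190,280:340];save("12s",cv2.resize(a,None,fx=10,fy=10,interpolation=cv2.INTER_CUBIC))
E
```

```text
t: 16.9
ee_pos: [0.6161, -0.0662, 0.1955]
orientation: [[0.706, 0.709, -0.001], [0.709, -0.706, 0.0], [-0.0, -0.0, -1.0]]
contact_force: [-1.8, -3.4, -4.4]
gripper_width: 0.147
[-0.66549825 -2.23687818 -4.51597769] [-0.46479361  0.03822339  0.14840764]
```

View pics/12s.png

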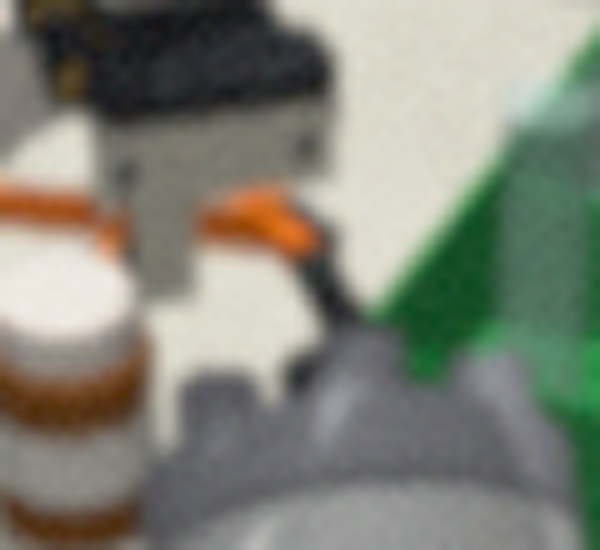

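```bash
python3 -m crank '[[-1.6,-1.2,0,0],[-1.8,-0.6,5,0],[-1.8,-0.6,5,0],[-2.6,0.4,4.7,0],[-2.6,0.4,4.7,0],[0,0,0,0],[0,0,0,0],[0,0,0,0]]' 1 12
python3 - <<'E'
from h import *
C=cams();print(r.get_obs()['contact_force'],r.get_obs()['torque'])
a=C["side"]["img"][125:185,270:330];b=C["top"]["img"][140:200,330:390]
save("13s",np.hstack([cv2.resize(x,(390,390),interpolation=cv2.INTER_CUBIC) for x in(a,b)]))
E
```

```text
t: 18.0
ee_pos: [0.6059, -0.0678, 0.2149]
orientation: [[0.706, 0.708, -0.0], [0.708, -0.706, 0.0], [-0.0, -0.0, -1.0]]
contact_force: [2.0, -0.3, -3.1]
gripper_width: 0.172
[ 2.91120732  0.32932275 -2.39288753] [-0.20193972 -0.62168118 -0.01164949]
```

View pics/13s.png

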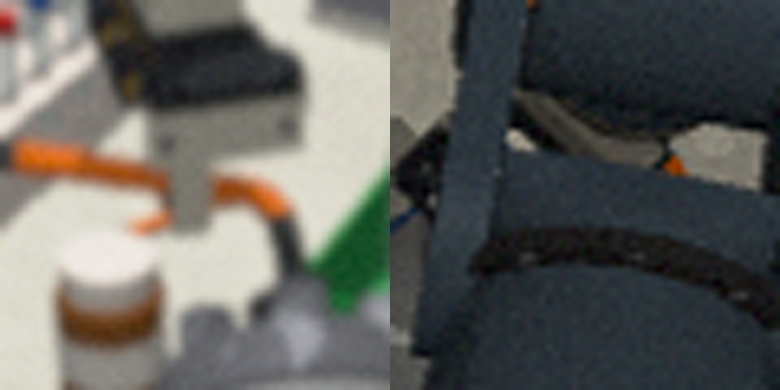

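```bash
python3 -m crank '[[1,0.8,0,0],[-2,1,3,0],[-2,1,3,0],[-1,1.4,-1,0],[-1,1.4,-1,0],[-1,1.4,-1,0],[-1,1.4,-1,0],[0,0,0,0]]' 1 12
python3 - <<'E'
from h import *
C=cams();print(r.get_obs()['contact_force'],r.get_obs()['torque'])
a=C["side"]["img"][125:185,270:330];b=C["top"]["img"][140:200,330:390]
save("14s",np.hstack([cv2.resize(x,(390,390),interpolation=cv2.INTER_CUBIC) for x in(a,b)]))
E
```

```text
t: 19.1
ee_pos: [0.5989, -0.0592, 0.2171]
orientation: [[0.706, 0.709, 0.0], [0.709, -0.706, 0.0], [0.0, -0.0, -1.0]]
contact_force: [2.5, -0.7, -2.6]
gripper_width: 0.179
[ 2.84442442 -0.79619039 -1.52813903] [-0.26002736 -0.60276219 -0.09859672]
```

View pics/14s.png

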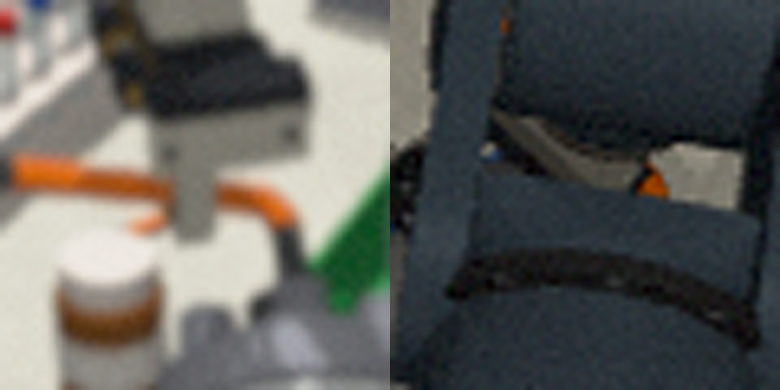

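```bash
python3 -m crank '[[0,0,2,0],[0,0,2,0],[-1,1.4,-1,0],[-1,1.4,-1,0],[-1,1.4,-1,0],[0,0,0,0],[0,0,0,0],[0,0,0,0]]' 1 12
python3 - <<'E'
from kf import *
C=cams();o=r.get_obs();print(o['contact_force'],o['torque']);tcp=np.array(o['ee_pos'])
b=np.array([.5587,-.0934,.2251]);print("full bend",proj(C['side'],b),proj(C['top'],b),"10mm out",proj(C['side'],b+.01*G['n']),proj(C['top'],b+.01*G['n']))
n,U,Y=G['n'],G['U'],G['Y'];d=(tcp-[.5973,-.0548,.2223])*1000;print(d@n,d@U,d@Y)
a=C["side"]["img"][125:185,270:330];b=C["top"]["img"][140:200,330:390]
save("15s",np.hstack([cv2.resize(x,(390,390),interpolation=cv2.INTER_CUBIC) for x in(a,b)]))
E
```

```text
t: 20.2
ee_pos: [0.5959, -0.0552, 0.218]
orientation: [[0.706, 0.709, -0.0], [0.709, -0.706, 0.0], [-0.0, -0.0, -1.0]]
contact_force: [1.6, -0.9, -3.8]
gripper_width: 0.183
[ 0.59394411 -0.76309914 -3.63648277] [-0.48057591 -0.29012969  0.06800305]
full bend [314.31252236 156.00079959] [371.93450602 174.47280674] 10mm out [313.99169418 153.18734597] [374.74233912 172.34508894]
-2.573846573417528 -3.470147143495274 -1.4236861833721346
```

View pics/15s.png

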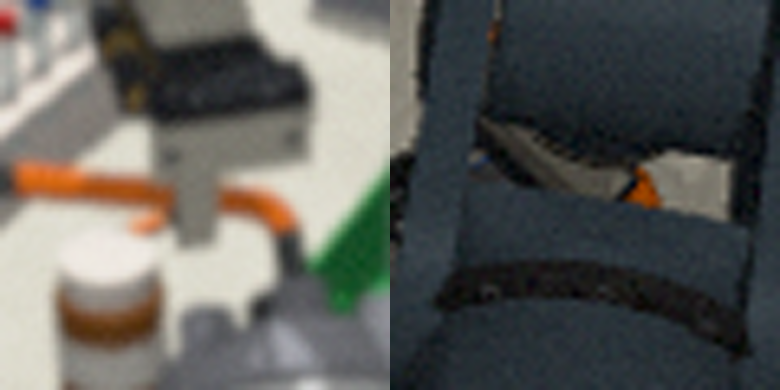

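```bash
python3 -m crank '[[0,0,2,0],[-1,1.4,-1,0],[0,0,0,0],[-1,1.4,-1,0],[0,0,0,0],[-1,1.4,-1,0],[0,0,0,0],[0,0,0,0]]' 1 12
python3 - <<'E'
from kf import *
C=cams();o=r.get_obs();print(o['contact_force'],o['torque']);tcp=np.array(o['ee_pos'])
n,U,Y=G['n'],G['U'],G['Y'];d=(tcp-[.5973,-.0548,.2223])*1000;print(d@n,d@U,d@Y)
a=C["side"]["img"][125:185,270:330];b=C["top"]["img"][140:200,330:390]
save("16s",np.hstack([cv2.resize(x,(390,390),interpolation=cv2.INTER_CUBIC) for x in(a,b)]))
E
```

```text
t: 21.3
ee_pos: [0.5933, -0.0511, 0.2174]
orientation: [[0.706, 0.709, 0.001], [0.709, -0.706, -0.0], [0.001, 0.001, -1.0]]
contact_force: [4.8, -2.7, -1.4]
gripper_width: 0.182
[ 5.02396427 -2.51954279 -0.29403569] [-0.58350706 -0.86445777  0.05502865]
-7.059045609878369 -1.6012173981180695 -1.0813200572536235
```

View pics/16s.png

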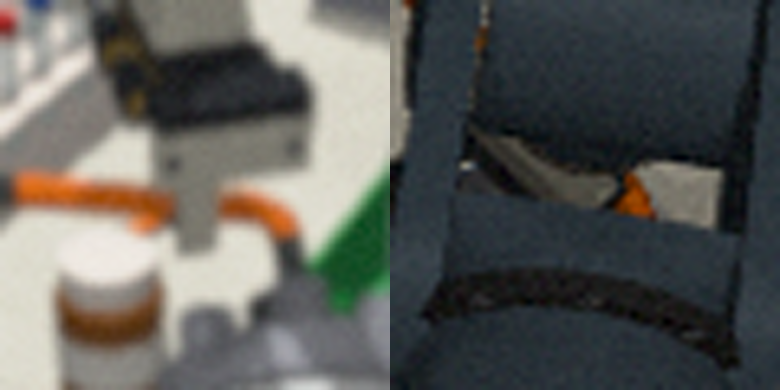

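```bash
python3 -m crank '[[0,0,0,0],[0,0,0,0],[-1,1.4,-1,0],[-1,1.4,-1,0],[-1,1.4,-1,0],[0,0,0,0],[0,0,0,0],[0,0,0,0]]' 1 25
python3 - <<'E'
from kf import *
o=r.get_obs();print(o['contact_force'],o['torque']);tcp=np.array(o['ee_pos'])
n,U,Y=G['n'],G['U'],G['Y'];d=(tcp-[.5973,-.0548,.2223])*1000;f=np.array(o['contact_force'])+[0,0,3.1];print(d@n,d@U,d@Y,"F",f@n,f@U,f@Y)
E
```

```text
t: 22.4
ee_pos: [0.5935, -0.0483, 0.2167]
orientation: [[0.706, 0.709, 0.011], [0.709, -0.706, -0.003], [0.005, 0.01, -1.0]]
contact_force: [16.9, -8.0, 5.6]
gripper_width: 0.181
[16.8746224  -8.01085037  5.57916771] [-1.70616865 -2.83068216  0.1795001 ]
-9.283064899850086 -1.055005170131527 0.7246644979654818 F 18.457834353893617 -0.6347960085622487 9.119207304523337
```

```bash
python3 -m crank '[[2,-3,2,0],[0,0,0,0],[0,0,0,0],[0,0,0,0],[0,0,0,0],[0,0,20,0],[0,0,30,0],[0,0,30,0]]' 0.3 25
python3 - <<'E'
from kf import *
C=cams();o=r.get_obs();print(o['contact_force'],o['gripper_width'])
a=C["side"]["img"][120:200,250:330];b=C["top"]["img"][120:200,310:390]
save("17s",np.hstack([cv2.resize(x,(400,400),interpolation=cv2.INTER_CUBIC) for x in(a,b)]))
E
```

```text
t: 23.4
ee_pos: [0.5917, -0.0497, 0.2968]
orientation: [[0.706, 0.709, -0.0], [0.709, -0.706, 0.0], [-0.0, -0.0, -1.0]]
contact_force: [0.2, 0.4, 0.1]
gripper_width: 0.354
[-0.14447447  0.03791376 -0.97110033] 0.3490430445619128
```

View pics/17s.png

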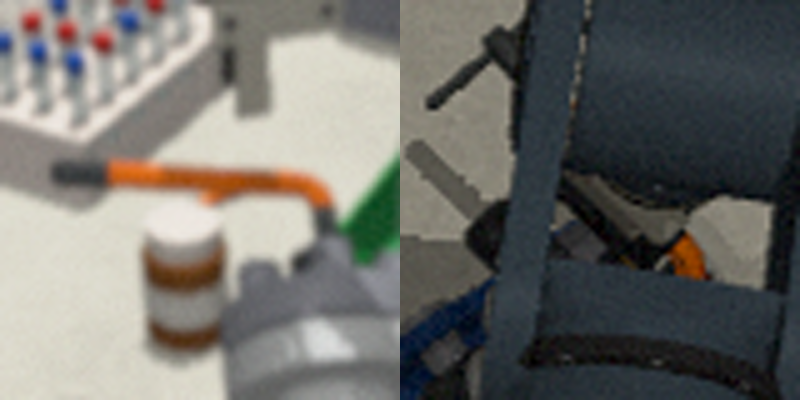

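Run:
```python
from kf import *
C=cams();n,U,Y=G['n'],G['U'],G['Y'];m=G['m2']
for th in(8,13,18,23):
  for c in(28,24):
    B=m+(.07-c/1000)*n;t=np.radians(th);L=B+.17*(np.cos(t)*Y+np.sin(t)*U)
    print(th,c,np.round(proj(C['side'],B),1),np.round(proj(C['side'],L),1),np.round(L*1000,1))
```

```text
8 28 [314.3 156. ] [259.9 155.8] [689.2  13.9 245.8]
8 24 [314.1 154.8] [259.9 154.6] [691.2  11.1 247.8]
13 28 [314.3 156. ] [260.5 153.5] [682.8  18.3 258.4]
13 24 [314.1 154.8] [260.4 152.3] [684.8  15.4 260.4]
18 28 [314.3 156. ] [261.4 151.2] [675.4  21.8 270.8]
18 24 [314.1 154.8] [261.4 150. ] [677.4  19.  272.8]
23 28 [314.3 156. ] [262.8 148.8] [667.2  24.4 282.8]
23 24 [314.1 154.8] [262.8 147.6] [669.2  21.6 284.8]
```

```bash
python3 -m crank '[[28,18,0,0],[27,18,0,0],[0,0,-20,0],[0,0,-8,0],[0,0,-3,0],[0,0,-3,0],[0,0,-3,0],[0,0,0,0]]' 1 20
python3 - <<'E'
from kf import *
C=cams();o=r.get_obs();print(o['contact_force'],o['torque'])
a=C["side"]["img"][120:200,240:320]
save("18s",cv2.resize(a,(600,600),interpolation=cv2.INTER_CUBIC))
E
```

```text
t: 24.6
ee_pos: [0.647, -0.0139, 0.2593]
orientation: [[0.706, 0.708, 0.001], [0.708, -0.706, -0.0], [0.0, 0.0, -1.0]]
contact_force: [0.6, -0.0, 1.1]
gripper_width: 0.003
[0.5181506  0.29745767 0.54110078] [-0.00156202 -0.07595132  0.04087462]
```

View pics/18s.png

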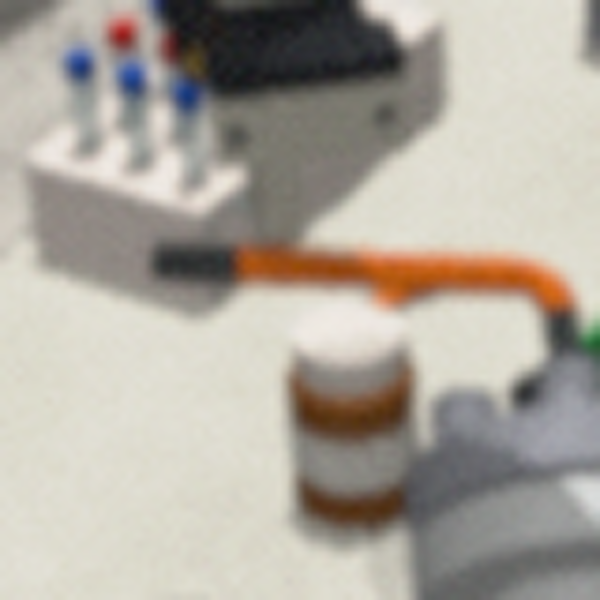

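```bash
python3 -m crank '[[1.5,-2,-4.8,0],[1.5,-2,-4.8,0],[1.5,-2,-4.8,0],[1.5,-2.2,-4.8,0],[1.5,-2.2,-4.8,0],[1.2,-2.5,-4.8,0],[1.2,-2.5,-4.8,0],[1,-2.5,-4.8,0]]' 1 20
python3 - <<'E'
from kf import *
o=r.get_obs();print(o['contact_force'],o['torque'])
E
```

```text
t: 25.7
ee_pos: [0.66, -0.0311, 0.2227]
orientation: [[0.706, 0.709, 0.007], [0.709, -0.706, 0.001], [0.006, 0.004, -1.0]]
contact_force: [5.5, 4.7, 11.3]
gripper_width: 0.007
[ 5.54524129  4.6508075  11.30889667] [ 0.9091761  -0.94757669 -0.02189509]
```

```bash
python3 -m crank '[[1.4,-1.8,-4.8,0],[1.4,-1.8,-4.8,0],[1.4,-2,-4.8,0],[1.2,-2,-4.8,0],[1.2,-2.2,-4.8,0],[1,-2.2,-4.8,0],[1,-2.4,-4.5,0],[0,0,0,0]]' 1 20
python3 - <<'E'
from kf import *
C=cams();o=r.get_obs();print(o['contact_force'],o['torque'])
a=C["side"]["img"][120:200,240:320]
save("19s",cv2.resize(a,(600,600),interpolation=cv2.INTER_CUBIC))
E
```

```text
t: 26.7
ee_pos: [0.6662, -0.0463, 0.1867]
orientation: [[0.706, 0.708, -0.001], [0.708, -0.706, 0.0], [-0.001, -0.001, -1.0]]
contact_force: [0.0, -0.1, -0.7]
gripper_width: 0.008
[ 0.55933715  0.89816776 -0.28606701] [-0.06069607 -0.06799658 -0.05011294]
```

View pics/19s.png

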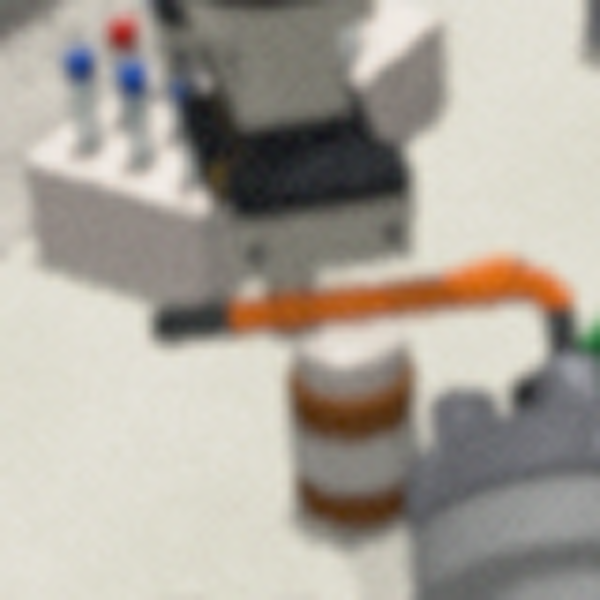

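```bash
python3 -m crank '[[0,0,15,0],[0,0,20,0],[0,0,15,0],[-4,9,0,0],[-4,9,0,0],[0,0,0,0],[0,0,0,0],[0,0,0,0]]' 1 20
python3 - <<'E'
from kf import *
C=cams();o=r.get_obs();print(o['contact_force'])
a=C["side"]["img"][120:200,240:320];b=C["top"]["img"][110:190,300:380]
save("20s",np.hstack([cv2.resize(x,(400,400),interpolation=cv2.INTER_CUBIC) for x in(a,b)]))
E
```

```text
t: 27.8
ee_pos: [0.6584, -0.0283, 0.2371]
orientation: [[0.706, 0.708, -0.0], [0.708, -0.706, 0.0], [-0.0, -0.0, -1.0]]
contact_force: [-0.6, -0.7, 0.4]
gripper_width: 0.006
[ 0.13514197 -0.87048134  0.53768144]
```

View pics/20s.png

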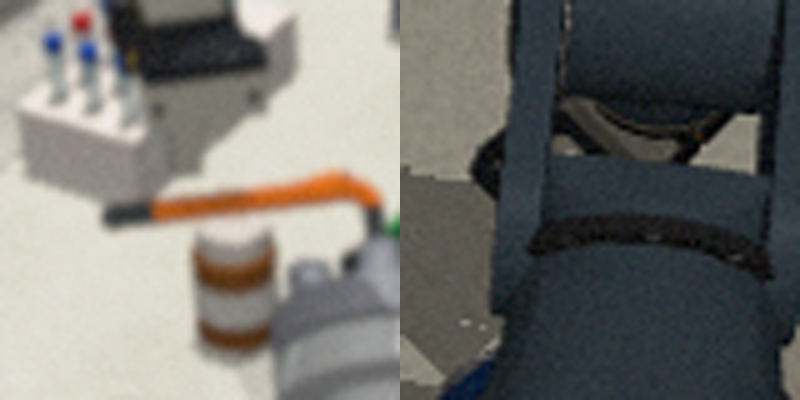

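```bash
python3 -m crank '[[0,0,0,0],[0,0,0,0],[0,0,0,0],[0,0,-15,0],[0,0,-15,0],[0,0,-13,0],[0,0,0,0],[0,0,0,0]]' 0 40
python3 -m crank '[[0,0,0,0],[0,0,0,0],[0,0,0,0],[0,0,0,0],[0,0,0,0],[0,0,-2,0],[0,0,-2,0],[0,0,-2,0]]' 1 40
python3 - <<'E'
from kf import *
C=cams();o=r.get_obs();print(o['contact_force'])
a=C["side"]["img"][120:200,240:320]
save("21s",cv2.resize(a,(500,500),interpolation=cv2.INTER_CUBIC))
E
```

```text
t: 28.9
ee_pos: [0.6586, -0.0282, 0.1946]
orientation: [[0.706, 0.709, 0.0], [0.709, -0.706, -0.0], [0.0, 0.0, -1.0]]
contact_force: [0.4, -0.3, 0.2]
gripper_width: 0.503
t: 29.9
ee_pos: [0.6583, -0.0274, 0.1892]
orientation: [[0.706, 0.708, -0.0], [0.708, -0.706, 0.001], [0.001, -0.001, -1.0]]
contact_force: [-5.0, 4.7, 9.7]
gripper_width: 0.196
[-4.87063369  4.52682696  8.37128429]
```

View pics/21s.png

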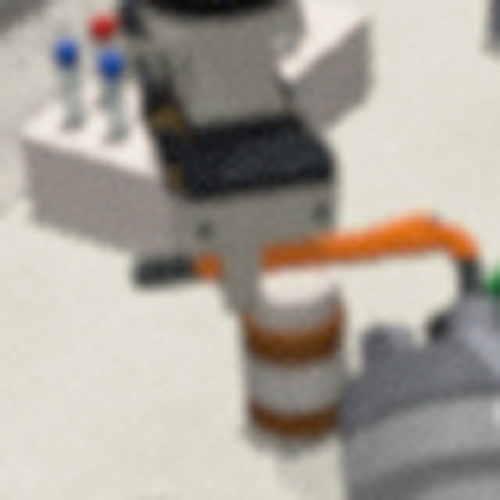

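```bash
python3 -m crank '[[0.8,-2,-3.8,0],[0.8,-2,-3.8,0],[0.6,-2.1,-3.8,0],[0.5,-2.3,-3.8,0],[0.3,-2.4,-3.7,0],[0,0,0,0],[0,0,0,0],[0,0,0,0]]' 1 40
python3 - <<'E'
from kf import *
o=r.get_obs();print(o['contact_force'],o['torque'],o['gripper_width'])
E
```

```text
t: 31.0
ee_pos: [0.6607, -0.0373, 0.1707]
orientation: [[0.706, 0.708, -0.001], [0.708, -0.706, 0.003], [0.001, -0.003, -1.0]]
contact_force: [-9.7, 9.2, 13.0]
gripper_width: 0.206
[-9.69688194  9.15372586 12.98695555] [ 1.35129678  1.87647125 -0.85794636] 0.20601570207445463
```

```bash
python3 -m crank '[[-1.5,1.5,-2,0],[0,-1,-3,0],[0.2,-1.5,-2.5,0],[0,0,0,0],[0,0,0,0],[0,0,0,0],[0,0,0,0],[0,0,0,0]]' 1 40
python3 - <<'E'
from kf import *
C=cams();o=r.get_obs();f=np.array(o['contact_force']);print(f,o['torque'],o['gripper_width'],[round(float(f@G[k]),1) for k in('n','U','Y')])
a=C["side"]["img"][120:200,240:320]
save("22s",cv2.resize(a,(500,500),interpolation=cv2.INTER_CUBIC))
E
```

```text
t: 32.0
ee_pos: [0.6602, -0.0385, 0.1637]
orientation: [[0.706, 0.708, 0.001], [0.708, -0.706, 0.002], [0.002, -0.001, -1.0]]
contact_force: [-6.0, 9.0, 13.7]
gripper_width: 0.204
[-6.48481369  8.99187877 13.37395688] [ 1.21039262  1.45318336 -0.97268841] 0.20307178952776603 [-2.9, 17.1, -0.1]
```

View pics/22s.png

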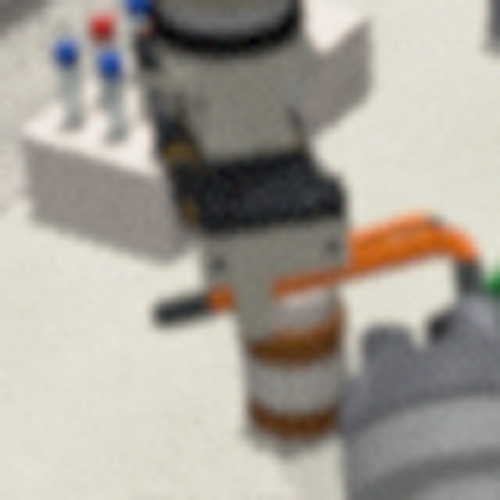

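```bash
python3 -m crank '[[-0.5,-1,-3,0],[-0.3,-1.5,-3,0],[-0.3,-1.5,-2.5,0],[0,0,0,0],[0,0,0,0],[0,0,0,0],[0,0,0,0],[0,0,0,0]]' 1 50
python3 - <<'E'
from kf import *
C=cams();o=r.get_obs();f=np.array(o['contact_force']);print(f,o['torque'],o['gripper_width'],[round(float(f@G[k]),1) for k in('n','U','Y')])
a=C["side"]["img"][120:200,240:320]
save("23s",cv2.resize(a,(500,500),interpolation=cv2.INTER_CUBIC))
E
```

```text
t: 33.1
ee_pos: [0.6593, -0.0416, 0.1563]
orientation: [[0.707, 0.708, 0.001], [0.708, -0.707, 0.003], [0.004, -0.001, -1.0]]
contact_force: [-8.2, 13.8, 21.6]
gripper_width: 0.2
[-9.80580893 13.6193354  22.61038456] [ 1.94421637  2.064907   -1.25570121] 0.19849637408309312 [-3.2, 28.0, -0.1]
```

View pics/23s.png

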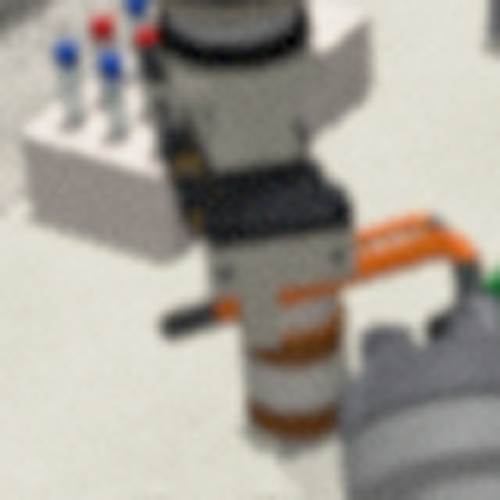

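```bash
python3 -m crank '[[-0.5,-1,-2.5,0],[-0.3,-1.5,-2.5,0],[0,0,0,0],[0,0,0,0],[0,0,0,0],[0,0,0,0],[0,0,0,0],[0,0,0,0]]' 1 60
python3 - <<'E'
from kf import *
C=cams();o=r.get_obs();f=np.array(o['contact_force']);print(f,o['torque'],o['gripper_width'],[round(float(f@G[k]),1) for k in('n','U','Y')])
a=C["side"]["img"][120:200,240:320]
save("24s",cv2.resize(a,(500,500),interpolation=cv2.INTER_CUBIC))
E
```

```text
t: 34.2
ee_pos: [0.6586, -0.0435, 0.1521]
orientation: [[0.707, 0.708, 0.002], [0.708, -0.707, 0.004], [0.004, -0.002, -1.0]]
contact_force: [-12.1, 17.6, 28.0]
gripper_width: 0.202
[-11.76389797  17.74613886  28.02626134] [ 2.43590029  2.48753963 -1.3461523 ] 0.20237531256121577 [-4.4, 34.9, 0.7]
```

View pics/24s.png

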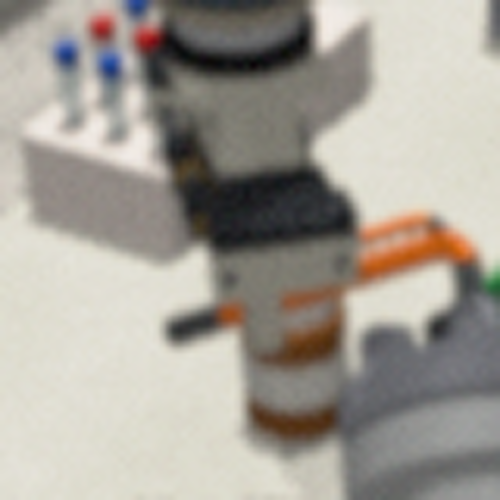

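```bash
python3 -m crank '[[0,0,2,0],[0,0,3,0],[0,0,25,0],[0,0,33,0],[0,0,33,0],[-34,-19,0,-10],[-33,-19,0,-10],[0,0,-10,0]]' 0.35 60
python3 - <<'E'
from kf import *
C=cams();o=r.get_obs();print(o['gripper_width'])
a=C["side"]["img"][120:200,250:330];b=C["top"]["img"][110:190,310:390]
save("25s",np.hstack([cv2.resize(x,(400,400),interpolation=cv2.INTER_CUBIC) for x in(a,b)]))
E
```

```text
t: 35.3
ee_pos: [0.5903, -0.0858, 0.2352]
orientation: [[0.907, 0.422, 0.001], [0.422, -0.907, -0.001], [0.001, 0.001, -1.0]]
contact_force: [0.4, 0.7, -0.5]
gripper_width: 0.325
0.3289574847896102
```

View pics/25s.png

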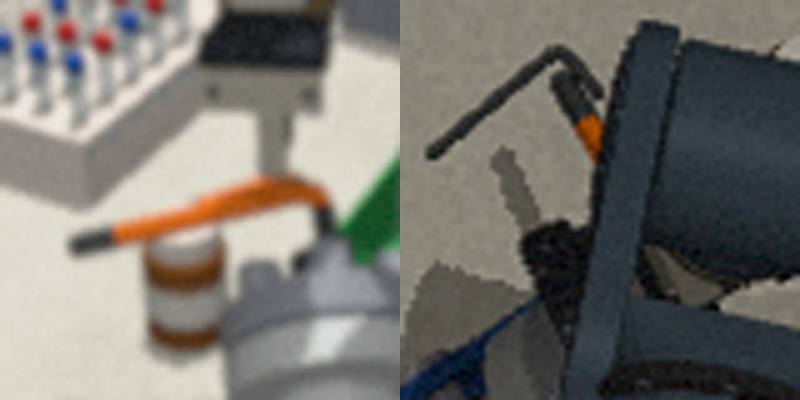

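Run:
```python
from kf import *
C=cams();n,U,Y=G['n'],G['U'],G['Y']
L,e=tri([C['side'],C['top']],[(264.6,168.8),(342.2,126.5)]);print("L",L*1000,e)
# bend: from side ray at distance .17 from L
o,d=ray(C['side'],(315.3,156.3))
for t in np.linspace(.9,1.3,4001):
    P=o+d*t
    if abs(np.linalg.norm(P-L)-.17)<2e-4: print("B cand",P*1000, "n/U/Y rel m2",[(P-G['m2'])@v*1000 for v in(n,U,Y)]);
x=L-(G['m2']+.042*n);x/=np.linalg.norm(x);print("model B",(G['m2']+.042*n)*1000,"len",np.linalg.norm(L-(G['m2']+.042*n)),"x",x,"theta",np.degrees(np.arctan2(x@U,x@Y)),"n comp",x@n)
```

```text
L [700.45847607 -17.07145448 175.03920815] [np.float64(0.18389427276223883), np.float64(0.18389427276219858)]
B cand [ 559.21019979 -100.91486094  219.58544076] n/U/Y rel m2 [np.float64(44.777006545965705), np.float64(-8.162038462843826), np.float64(-4.120778012493384)]
B cand [ 559.25017461 -100.98882308  219.53129636] n/U/Y rel m2 [np.float64(44.82220264941391), np.float64(-8.250653015048979), np.float64(-4.131013898904121)]
B cand [ 559.29014942 -101.06278522  219.47715196] n/U/Y rel m2 [np.float64(44.86739875286194), np.float64(-8.339267567253769), np.float64(-4.141249785314757)]
B cand [ 559.33012424 -101.13674736  219.42300756] n/U/Y rel m2 [np.float64(44.9125948563102), np.float64(-8.427882119458953), np.float64(-4.151485671725405)]
B cand [ 559.37009905 -101.2107095   219.36886316] n/U/Y rel m2 [np.float64(44.95779095975822), np.float64(-8.516496671663742), np.float64(-4.161721558136041)]
B cand [ 559.41007387 -101.28467163  219.31471876] n/U/Y rel m2 [np.float64(45.00298706320648), np.float64(-8.605111223868928), np.float64(-4.171957444546686)]
B cand [ 559.45004868 -101.358
[... 11616 characters left out ...]
4(-40.86080822648862), np.float64(-7.897820098028713)]
B cand [ 574.00088115 -128.28085231  199.55201216] n/U/Y rel m2 [np.float64(61.49956482177947), np.float64(-40.94942277869364), np.float64(-7.908055984439387)]
B cand [ 574.04085596 -128.35481445  199.49786776] n/U/Y rel m2 [np.float64(61.54476092522759), np.float64(-41.03803733089861), np.float64(-7.918291870850152)]
B cand [ 574.08083078 -128.42877658  199.44372336] n/U/Y rel m2 [np.float64(61.5899570286757), np.float64(-41.12665188310357), np.float64(-7.928527757260761)]
model B [558.8142003  -93.24075518 225.26547015] len 0.16848602500238394 x [ 0.84068857  0.45208082 -0.29810343] theta -18.518963278105918 n comp -0.04667504212677065
```

```bash
python3 -m crank '[[-2,4,0,0],[0,0,-14,0],[0,0,-14,0],[0,0,-13,0],[0,0,0,0],[0,0,0,0],[0,0,0,0],[0,0,0,0]]' 0.3 60
python3 -m crank '[[0,0,0,0],[0,0,0,0],[0,0,0,0],[0,0,0,0],[0,0,0,0],[0.7,-1,0.7,0],[0.7,-1,0.7,0],[0.7,-1,0.7,0]]' 1 60
python3 - <<'E'
from kf import *
C=cams();o=r.get_obs();f=np.array(o['contact_force']);print(f,[round(float(f@G[k]),1) for k in('n','U','Y')],o['torque'])
a=C["side"]["img"][120:200,250:330]
save("26s",cv2.resize(a,(500,500),interpolation=cv2.INTER_CUBIC))
E
```

```text
t: 36.5
ee_pos: [0.5893, -0.0804, 0.1937]
orientation: [[0.905, 0.424, 0.0], [0.424, -0.905, -0.0], [0.0, 0.0, -1.0]]
contact_force: [-1.0, 0.1, -0.4]
gripper_width: 0.353
t: 37.5
ee_pos: [0.5911, -0.0836, 0.1952]
orientation: [[0.905, 0.425, -0.001], [0.425, -0.905, -0.0], [-0.001, -0.0, -1.0]]
contact_force: [-3.1, 0.2, -4.3]
gripper_width: 0.161
[-2.11010325 -0.23396708 -4.01569864] [-2.9, -3.0, -1.9] [-0.17904788  0.32854216  0.18811624]
```

View pics/26s.png

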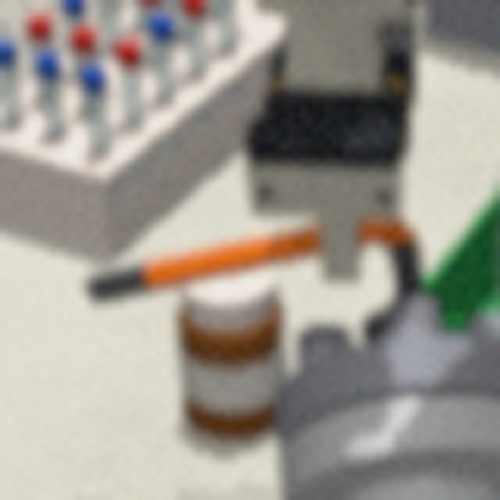

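```bash
python3 -m crank '[[0,0,0,0],[0,0,0,0],[0,0,0,0],[0,0,4,0],[0,0,5,0],[0,0,0,0],[0,0,0,0],[0,0,0,0]]' 0.5 60
python3 -m crank '[[0,0,0,0],[0,0,0,0],[0,0,0,0],[0,0,0,0],[2.5,-3.5,2.5,0],[3,-4.2,3,0],[3,-4.2,3,0],[3,-4.2,3,0]]' 1 60
python3 -m crank '[[4,-5.6,4,0],[4,-5.6,4,0],[5,-7,5,0],[6,-8,12,0],[0,0,30,0],[-5,35,25,0],[-10,50,10,0],[-10,50,10,0]]' 1 60
python3 - <<'E'
from kf import *
C=cams();o=r.get_obs();f=np.array(o['contact_force']);print(f)
a=C["side"]["img"][80:240,220:380];b=C["top"]["img"][60:240,220:400]
save("27s",np.hstack([cv2.resize(x,(400,400),interpolation=cv2.INTER_CUBIC) for x in(a,b)]))
E
```

```text
t: 38.6
ee_pos: [0.5912, -0.0834, 0.2044]
orientation: [[0.905, 0.424, -0.0], [0.424, -0.905, 0.0], [-0.0, -0.0, -1.0]]
contact_force: [0.2, -0.5, -0.3]
gripper_width: 0.249
t: 39.6
ee_pos: [0.6035, -0.0996, 0.2165]
orientation: [[0.906, 0.424, 0.001], [0.424, -0.906, 0.0], [0.001, 0.0, -1.0]]
contact_force: [0.1, 0.6, -2.8]
gripper_width: 0.162
t: 40.6
ee_pos: [0.5968, 0.0102, 0.3173]
orientation: [[0.906, 0.424, 0.001], [0.424, -0.906, 0.0], [0.001, 0.0, -1.0]]
contact_force: [0.6, -0.3, -3.3]
gripper_width: 0.159
[-0.66872228 -0.29793365 -3.32554077]
```

View pics/27s.png

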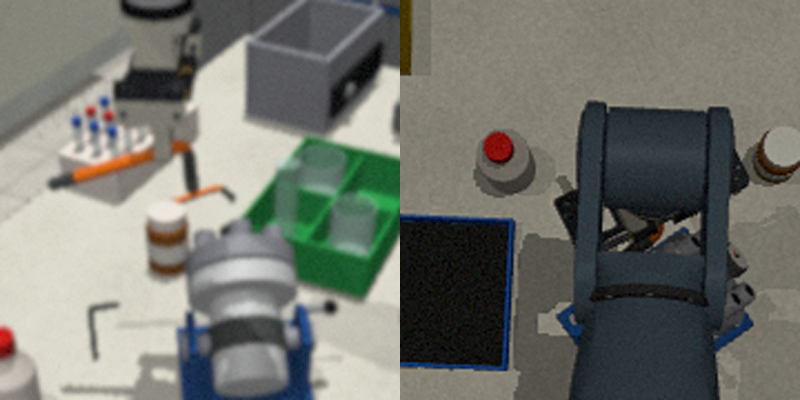

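```bash
python3 -m crank '[[-9.5,44,-5,6],[-9.5,44,-5,6],[-9.5,44,-10,6],[-9.5,44,-15,6],[-9.5,44,-15,6],[-9.5,42,-15,5],[0,0,-45,0],[0,0,-45,0]]' 1 60
python3 -m crank '[[0,0,-40,0],[0,0,-35,0],[0,0,-25,0],[0,0,-10,0],[0,0,-8,0],[0,0,-8,0],[0,0,-8,0],[0,0,-5,0]]' 1 30
python3 - <<'E'
from kf import *
C=cams();o=r.get_obs();f=np.array(o['contact_force']);print(f)
a=C["side"]["img"][190:370,150:330];b=C["top"]["img"][120:260,150:290]
save("28s",np.hstack([cv2.resize(x,(400,400),interpolation=cv2.INTER_CUBIC) for x in(a,b)]))
E
```

```text
t: 41.7
ee_pos: [0.5406, 0.2715, 0.1605]
orientation: [[0.498, 0.867, 0.001], [0.867, -0.498, 0.0], [0.001, 0.001, -1.0]]
contact_force: [0.9, 0.1, -2.9]
gripper_width: 0.161
t: 42.7
ee_pos: [0.54, 0.2713, 0.0219]
orientation: [[0.498, 0.867, 0.0], [0.867, -0.498, 0.0], [0.0, 0.0, -1.0]]
contact_force: [-0.5, -0.5, -1.2]
gripper_width: 0.15
[ 1.11355956  0.45026467 -2.0329657 ]
```

View pics/28s.png

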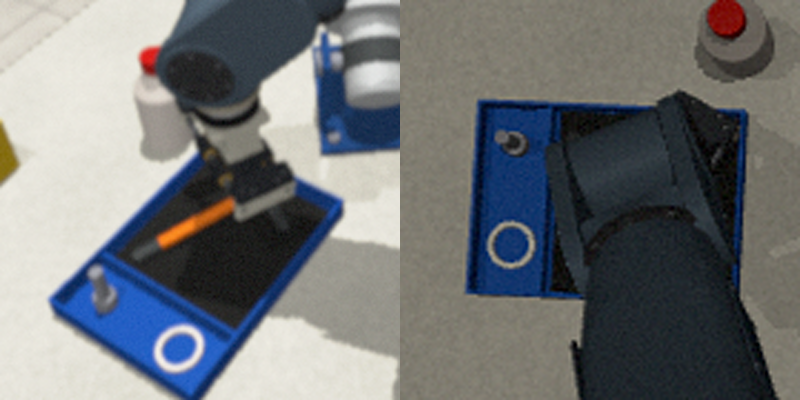

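```bash
python3 -m crank '[[0,-2,-4,0],[0,-2,-4,0],[0,-2,-3,0],[0,0,-3,0],[0,0,-2,0],[0,0,0,0],[0,0,0,0],[0,0,0,0]]' 1 20
python3 - <<'E'
from kf import *
C=cams();o=r.get_obs();f=np.array(o['contact_force']);print(f,o['ee_pos'])
a=C["side"]["img"][220:320,190:300]
save("29s",cv2.resize(a,(660,600),interpolation=cv2.INTER_CUBIC))
E
```

```text
t: 43.8
ee_pos: [0.5398, 0.2653, 0.0061]
orientation: [[0.498, 0.867, 0.0], [0.867, -0.498, 0.0], [0.0, 0.0, -1.0]]
contact_force: [0.4, -0.2, -1.3]
gripper_width: 0.153
[ 0.24311471 -1.1560395  -0.77919716] [0.53986276 0.26527848 0.00611232]
```

View pics/29s.png

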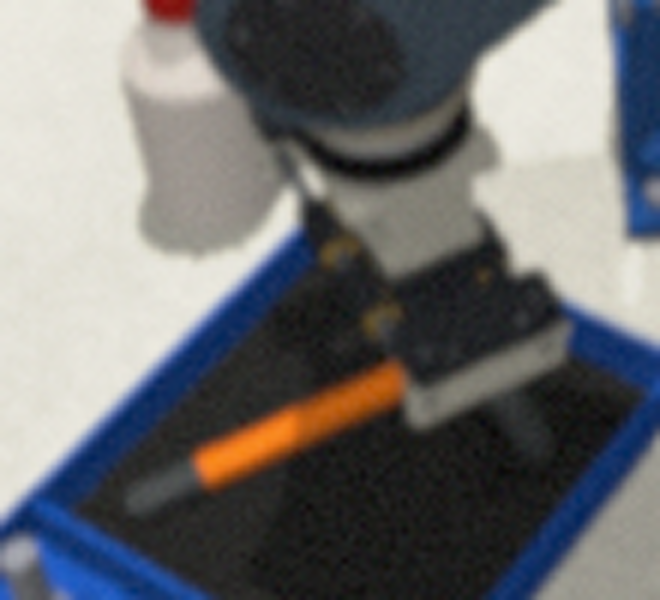

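```bash
python3 -m crank '[[0,0,0,0],[0,0,0,0],[0,0,0,0],[0,0,0,0],[0,0,0,0],[0,0,0,0],[0,0,0,0],[0,0,0,0]]' 1 3
python3 -m crank '[[0,0,0,0],[0,0,0,0],[0,0,0,0],[0,0,0,0],[0,0,30,0],[0,0,60,0],[0,0,60,0],[0,0,60,0]]' 0.2 3
python3 - <<'E'
from kf import *
C=cams();o=r.get_obs();print(o['t'],o['contact_force'])
a=C["side"]["img"][220:320,190:300];b=C["side"]["img"][120:220,250:360]
save("30s",np.hstack([cv2.resize(x,(400,364),interpolation=cv2.INTER_CUBIC) for x in(a,b)]))
E
```

```text
t: 44.9
ee_pos: [0.5398, 0.2653, 0.006]
orientation: [[0.498, 0.867, -0.0], [0.867, -0.498, -0.0], [-0.0, -0.0, -1.0]]
contact_force: [0.3, -1.0, -2.3]
gripper_width: 0.15
t: 45.9
ee_pos: [0.5395, 0.2652, 0.2181]
orientation: [[0.498, 0.867, 0.0], [0.867, -0.498, 0.0], [0.0, 0.0, -1.0]]
contact_force: [0.4, -0.4, -0.3]
gripper_width: 0.399
46.0 [ 0.58718936 -0.03714228  0.8675899 ]
```

View pics/30s.png

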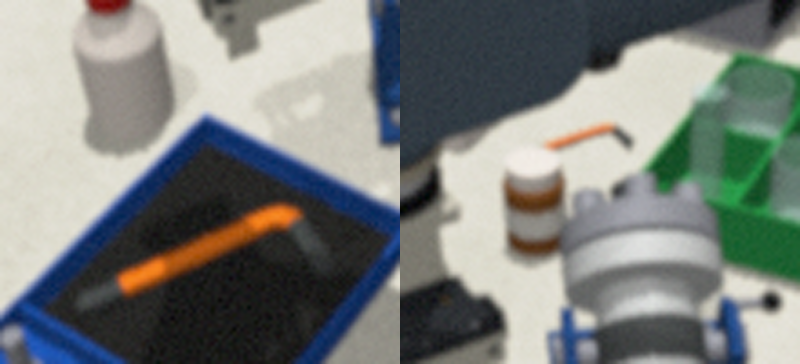

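The key lies flat in the wide compartment, inside the walls: its long end is at about (212, 302) px in the side image and its bend at about (269, 279). The screw is clear of the key, nothing else has moved, and the gripper is well above. I'm handing in.

```bash
python3 -c "
from bench import r
print(r.get_obs()['t'],r.hand_in())"
```

```text
the job is handed in; nothing more can be done
46.0 None
```

I carried out every step and handed the job in at 46.0 s, inside the 51 s limit. No verdict was reported.

**What I did**
- I drew the key out along the screw's axis.
- I swung it round and tilted it in the grip by pressing the long arm lightly on the vessel's flange.
- I worked the short arm into the same screw until it stopped, at about 18 N along the screw axis.
- I turned the long arm clockwise until it stopped, pulled the key out, and laid it in the wide compartment of the tray.

**What the last checks showed**
- **Screw home:** At the stop the push on the lever rose from 17 N to 35 N with almost no further movement. The lever had turned about 31.5 degrees, which fits a fully home screw. I could not read the screw angle itself.
- **Key placement:** The last picture shows the key flat and inside the walls of the wide compartment.
- **Other things:** The other things visible in that picture look unmoved. It does not show the whole bench, and I did not check the rest.

**What went wrong or is uncertain**
- **First turning push failed:** The closed fingers slipped off the lever partway, so I gripped the lever instead and finished the turn that way.
- **Full depth is inferred:** I judged full insertion of the short arm from that stop and one camera view. My measured screw mouth seemed to be off by several millimetres, so I had to feel for the socket.
- **Release into the tray:** The key was a few millimetres off flat when I let go, so its bend end settled by that much. I lowered it with the fingers about 2 mm above the compartment floor and eased the grip before opening.

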